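# Lay the scale beside the well plate and hold the tray up level

### The arm

A 6-joint arm with a two-finger parallel gripper is mounted at the origin on the work surface. World frame = base frame: x ahead of the robot, y to its left, z up, the work surface at z = 0. Lengths are in mm, angles in rad, forces in N, time in s.
With the tool pointing down it reaches from about 350 to 875 mm from the base axis. Payload 4.2 kg.
Tool frame: the origin (TCP) lies between the finger pads, 19 mm behind the fingertips; this is the grasp point; z points along the fingers, y is the direction in which the jaws open and shut (so a half turn about z gives the same grasp; the last joint's range is limited). The gripper opens to 85 mm and grips with 20 to 120 N. Pads are 22 mm wide; open, the fingers measure 114 mm over their backs; the gripper's body (76 mm by 85 mm) begins 54 mm behind the grasp point. The pads swing forward as they close: fully open they stand 13 mm farther back than shut.
Start: joints at [-0.904, 0.385, 0.008, 0, -1.194, -0.259], TCP at [247.882, -573.719, 250.012] pointing down, gripper open.
Joint ranges: [-3.14, 3.14], [-1.21, 2.06], [-1.07, 1.41], [-3.16, 2.05], [-2.99, -0.16], [-3.1, 3.1]. Speed limits (rad/s): [2.79, 2.79, 3.14, 3.14, 3.14, 3.14].

### API

Orientations are given as a unit quaternion [x, y, z, w].
In Python, from bench import arm gives the robot as it stands.
- The arm moves only by the tool drive_tool, never from a script. Its argument "steps" is a list of rows, each a list of 5 numbers: the shift along the tool's x, y, z in m, then the turn about the tool's z in degrees, then the finger opening in m, from 0 to 0.0854. A call has 1 to 20 rows; each row shifts and turns the commanded pose from where the row before left it, along the tool's axes as they then stand; what a row does not reach is not made up. A row lasts 1/10 s, in which the tool goes at most 50 mm and 8.59 degrees, less where a joint would pass 70% of its speed; a pose out of reach is approached as far as the arm can. A call is refused whole if a number of a shift passes 0.05 or a number of a turn 8.59, either way. A call with a gripper value outside its range is refused whole. The fingers move at their own pace and stop on an object; the grip force is fixed at half the most. Time passes only in rows, so rows that do not move let the fingers close. It gives the time, the measured TCP pose, the force and the opening at its end, in the units of the state.
- arm.read_state(): the state, without advancing time (a new reading comes with each control period).
- arm.get_image(name): name is "side" or "top"; returns (picture, depth): 384x512x3 uint8, blue, green, red; 384x512 float32, mm along the optical axis (not along the pixel's ray), 0 where there is no reading.
- arm.camera_params(name): a dict with "K" (3x3 intrinsics, pixels), "world_to_cam" (4x4, takes a point from world to camera coordinates). Camera axes: x right, y up, looking along -z (the intrinsics and any distortion apply to the point x, -y, -z); pixel columns grow to the right and rows downward; lengths in mm; the calibration is good to about 2 mm. A picture is of the moment at which its call begins. camera_params takes no time and is no camera call.
- arm.job_done(): hands the job in, once; it reports no verdict.
The state is a dict: "clock": time; "joints": joint angles; "joint_vel": joint speeds; "joint_efforts": joint torques, N m; "position": TCP position; "ee_rot": TCP orientation; "contact_force": force on the tool from outside, world axes, zero at the start; "wrist_torque": the same for the moment, N m; "gripper_width": finger opening in mm.
Only numpy, scipy, OpenCV 4.12 (cv2) and the standard library are available. Lean on these libraries where they do the work, as an engineer would, in place of code of your own. Each camera call takes 0.05 s, during which the arm holds its last target.

### The job

The well plate is about to be photographed: set the steel ruler down on the carrying tray, flat and flush against the open long side of the plate (the side without a stop), roughly centred along it, and let go of it. Then take the tray by its arched handle, lift it at least 12 cm clear of the bench and hold it level and still, with plate and ruler riding undisturbed; the program finishes while still holding the tray up. Do not disturb the bottle, the tip box or the tube rack.

Things in the scene. Friction and masses are not known exactly. Their poses are not given: they have to be found in the camera images.
- tray: Loose grey-painted metal tray, 0.5 kg, 190 mm (its x) by 210 mm (y), on the bench (z = 0), left or right, the ruler on the other side. Origin: centre of its underside, z up. Floor top at 5 mm; rims 9 mm above it at -x and both y edges, +x edge open. Dark steel arch along y over x = 0: posts at y = +-88 mm, carrying the handle bar.
- tray_grip (a point): Centre of the level handle bar of the tray, 82 mm above the tray's underside, axes as the tray's. The bar is 12 mm wide (tray x), 14 mm tall, 186 mm long (tray y), its top 89 mm up. Grip it here from above, closing along the tray's x; the loaded tray balances here within a few mm.
- plate: White 24-well plate, rigid block 85.5 mm (its x) by 127.8 mm (y) by 14.4 mm tall, 90 g, origin at the centre of its underside. Loose on the tray floor under the arch, axes along the tray's, between 8 mm tall stops at its -x side and both short ends (1.5 mm play), where it stays. Its +x long side is open, with free tray floor beside it for the ruler.
- ruler: Flat steel ruler 32 mm wide (its x), 150 mm long (y), 5 mm thick, 90 g, same either way round; origin: centre of its underside, z up. Amid it stands a grey grip 12 mm (x) by 24 mm (y), top 51 mm above the underside: pinch its 24 mm ends, TCP 41 mm above the underside, so the gripper passes over the tray handle. Flush, its centre is 58.75 mm from the plate's along the plate's +x.
- bottle: Amber bottle, 70 mm across, 150 mm tall, origin at the centre of its underside, standing at the left. It is only in the way: leave it alone.
- tipbox: Pipette tip box, 85 x 120 mm, 67 mm tall, origin at the centre of its underside, on the far side of the work area. It is only in the way: leave it alone.
- tuberack: Blue rack of capped test tubes, 90 x 200 mm, 114 mm tall, origin at the centre of its underside, at the right. It is only in the way: leave it alone.
Things that resemble listed ones, but are neither listed nor needed, are in the scene too. Of the things like the plate, leave any that is brown or green; of the rest the smaller one is meant.

How it is judged:
By the outcome, as a careful person would: the job done as asked, in the order asked, and still so for the second after the job is handed in, while the arm keeps its last pose, push and grip.
It also fails if it takes over 64 s, if anything falls off the work surface, if the arm or the gripper's body presses on something with over 40 N, if the wrist force passes 120 N, or if a joint passes its speed limit or range.

## Working session

There is one attempt and no reset: what is moved stays moved. The work goes in short steps, Python scripts to look and compute and a tool call to move; the robot and the scene stay as the last step left them, time stands still between calls to the robot, and variables do not carry over. Pictures are saved under pics/ and viewed, and the job is handed in when it is done.

Besides the shell and the picture viewer there is one more tool, called after "Call:" by a JSON object that holds its "api" and its "payload", one argument or row to a line. drive_tool: Moves the arm, as the interface text tells. Its arguments: {"type":"object","properties":{"steps":{"type":"array"}},"required":["steps"]}

```bash
ls; mkdir -p pics
python3 - <<'E'
from bench import arm
import cv2,numpy as np
s=arm.read_state();print(s)
for n in("side","top"):
    im,d=arm.get_image(n);cv2.imwrite(f"pics/{n}0.png",im);np.savez(f"{n}0.npz",im=im,d=d)
    p=arm.camera_params(n);print(n,p)
E
```

```text
pics
{'clock': 0.0, 'joints': array([-9.04376541e-01,  3.85528579e-01,  6.61967048e-03, -5.21062044e-04,
       -1.19401493e+00, -2.58609617e-01]), 'joint_vel': array([ 0.00119149, -0.00074073,  0.00087535,  0.0009507 ,  0.00247828,
       -0.00249728]), 'joint_efforts': array([ 9.89350929e-05, -3.92294669e+01,  1.88401634e+01,  4.18608695e+00,
       -4.65695135e-03, -9.37217322e-06]), 'position': array([ 247.68171832, -573.22291414,  248.9327577 ]), 'ee_rot': array([-2.02400804e-01,  9.79302162e-01,  1.06003716e-03, -2.57935396e-04]), 'contact_force': array([0.05291904, 0.43305837, 0.14618987]), 'wrist_torque': array([-0.03855763, -0.00550448, -0.02818686]), 'gripper_width': 85.72726483062975}
side {'K': array([[496.02348247,   0.        , 255.08306888],
       [  0.        , 496.02348247, 185.86326403],
       [  0.        ,   0.        ,   1.        ]]), 'world_to_cam': array([[-9.96841497e-01, -7.78332094e-02,  1.57804063e-02,
         5.35835130e+02],
       [ 5.41064312e-02, -5.20150221e-01,  8.52359221e-01,
        -1.10390907e+02],
       [-5.81336719e-02,  8.50520863e-01,  5.22718602e-01,
        -1.71807203e+03],
       [ 0.00000000e+00,  0.00000000e+00,  0.00000000e+00,
         1.00000000e+00]])}
top {'K': array([[427.51337075,   0.        , 261.68089244],
       [  0.        , 427.51337075, 190.90508414],
       [  0.        ,   0.        ,   1.        ]]), 'world_to_cam': array([[ 2.07161521e-02, -9.99781511e-01, -2.78756369e-03,
        -2.32250352e+01],
       [ 9.93725283e-01,  2.02839814e-02,  1.09993735e-01,
        -5.80070337e+02],
       [-1.09913159e-01, -5.04871946e-03,  9.93928372e-01,
        -1.42872325e+03],
       [ 0.00000000e+00,  0.00000000e+00,  0.00000000e+00,
         1.00000000e+00]])}
```

View pics/top0.png

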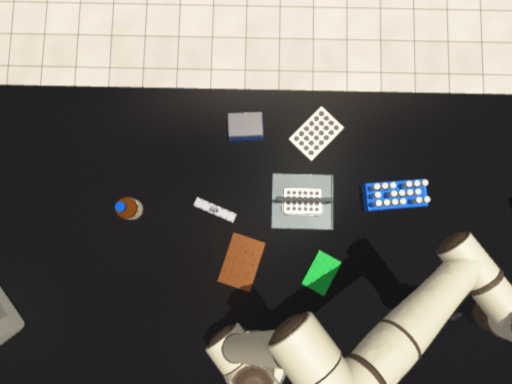

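View pics/side0.png

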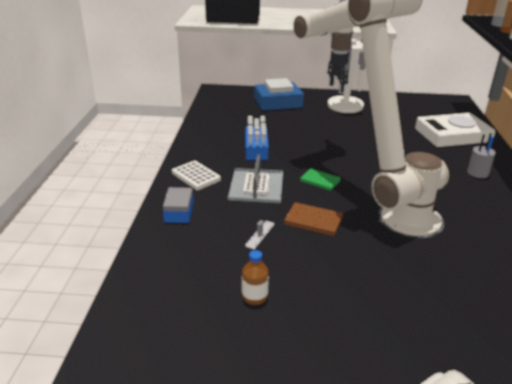

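The top view shows the bottle at (128,208), ruler at (215,210), tray with its arch at (302,201) and rack at (396,195). The brown and green plates and a large white one are decoys. Next I'll enlarge the tray and ruler.

Run:
```python
import cv2,numpy as np
im=np.load("top0.npz")["im"]
a=cv2.resize(im[165:240,262:342],None,fx=7,fy=7,interpolation=cv2.INTER_CUBIC)
cv2.imwrite("pics/tray_t.png",a)
b=cv2.resize(im[185:235,180:250],None,fx=8,fy=8,interpolation=cv2.INTER_CUBIC)
cv2.imwrite("pics/rul_t.png",b)
im=np.load("side0.npz")["im"]
a=cv2.resize(im[145:255,220:300],None,fx=5,fy=5,interpolation=cv2.INTER_CUBIC)
cv2.imwrite("pics/tray_s.png",a)
```

```text
(no output)
```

View pics/tray_t.png

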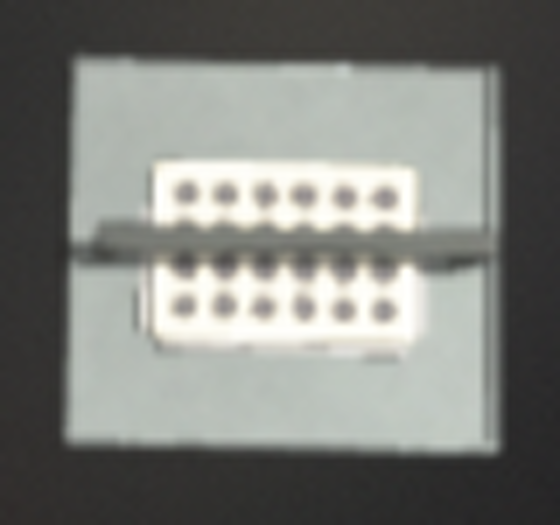

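View pics/rul_t.png

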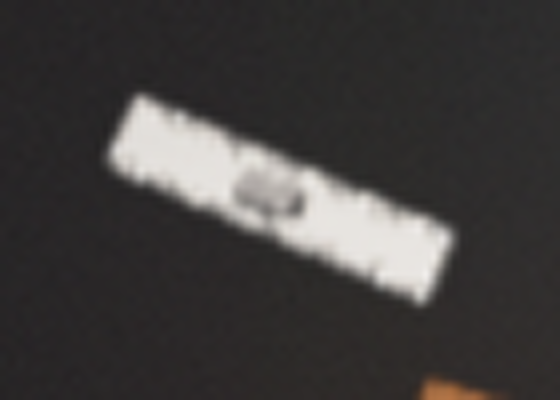

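View pics/tray_s.png

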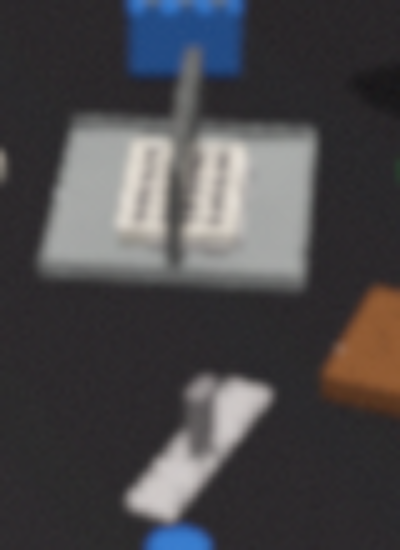

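```bash
cat > h.py <<'E'
import numpy as np
from bench import arm
def cam(n):
    p=arm.camera_params(n);return p["K"],p["world_to_cam"]
def ray(n,uv,z):
    K,T=cam(n);uv=np.atleast_2d(np.float64(uv))
    d=np.c_[(uv[:,0]-K[0,2])/K[0,0],-(uv[:,1]-K[1,2])/K[1,1],-np.ones(len(uv))]
    R=T[:3,:3];c=-R.T@T[:3,3];w=d@R
    return c+w*((z-c[2])/w[:,2])[:,None]
def cloud(n,dep):
    K,T=cam(n);v,u=np.mgrid[:384,:512]
    P=np.stack([(u-K[0,2])/K[0,0]*dep,-(v-K[1,2])/K[1,1]*dep,-dep],-1)
    return (P-T[:3,3])@T[:3,:3]
def proj(n,P):
    K,T=cam(n);P=np.atleast_2d(P)@T[:3,:3].T+T[:3,3]
    return np.c_[K[0,0]*P[:,0]/-P[:,2]+K[0,2],-K[1,1]*P[:,1]/-P[:,2]+K[1,2]]
E
python3 - <<'E'
from h import *
import cv2
np.set_printoptions(precision=1,suppress=True,linewidth=250)
z=np.load("top0.npz");im=z["im"];d=z["d"]
K,T=cam("top");print("campos",-T[:3,:3].T@T[:3,3])
K,T=cam("side");print("campos",-T[:3,:3].T@T[:3,3])
P=cloud("top",d)
np.set_printoptions(precision=0,suppress=True,linewidth=250)
print("heights tray, rows 170..232"); 
for c in(283,290,302,310,318,): print(c,P[168:234,c,2].round())
print("x",P[168:234,290,0].round())
print("row 183",P[183,266:340,2].round());print("row 220",P[220,266:340,2].round())
z=np.load("side0.npz");P=cloud("side",z["d"])
for r in(178,185,190,196): print(r,P[r,222:292,2].round())
E
```

```text
campos [ 419.9  -18.7 1483.8]
campos [ 440.2 1445.5  983.7]
heights tray, rows 170..232
283 [ 3.  4.  1.  4.  8.  3.  6.  8.  5.  6.  7.  6.  4. 11. 10. 11. 10. 10.  7.  4.  9.  3.  8. 11.  8.  4.  7. 11. 88. 88. 91. 93.  5.  7.  6.  6.  1.  2.  6.  5.  5.  8.  8.  8.  6.  7.  6. 12.  6.  5.  4.  3.  3.  6.  1.  5. 10.  3. 11.  8.  1.  2.
 -1.  2. -1.  2.]
290 [-0.  1. -4.  1.  2.  5. 11. 10.  8. -1.  3.  7.  3.  5.  3.  7.  3.  7.  5.  8. 18. 28. 19. 19. 24. 11. 20. 23. 20. 94. 89. 87. 75. 12. 16. 14. 24. 19. 20. 17. 25. 20. 26. 16. 20. 14.  9.  6.  5.  2. 10.  3.  6.  3. 10.  6. 12.  4.  5. 12.  2.  2.
 -8.  2. -0.  2.]
302 [ 3.  1.  2. -2.  1.  1.  6.  6.  8.  6. 13.  7.  4.  4.  4. 11.  3. 11. 10.  4. 16. 23. 23. 20. 21. 28. 21. 22. 17. 90. 84. 85. 87. 19. 19. 21. 16. 23. 16. 17. 24. 24. 19. 21. 20.  5. 11. 11.  6.  6.  0.  6.  6.  5.  4.  7.  4.  2.  6.  9.  2. -2.
  2.  1.  2. -4.]
310 [ 5.  4.  1.  2. -4.  1.  7.  7. 15.  8.  1.  3.  2. 15.  5.  5.  6.  1.  7.  9. 23. 17. 18. 20. 28. 17. 22. 24. 19. 91. 89. 91. 90. 21. 18. 23. 14. 19. 20. 19. 24. 14. 17. 20. 18.  4. 18. -0.  4
[... 2089 characters left out ...]
 21.  14.  17.   9.
  10.   3.   8.   6.  10.  10.   8.   5.   3.   9.  12.   1.   9.   1.   3.   1.   0.  -0.  -1.   4.   3.]
190 [ 1.  6.  1.  6.  1.  1.  3.  2.  4.  7.  4.  8.  5.  9.  6.  6.  8.  6.  7.  9.  1.  7. 22. 20. 22. 18. 17. 16. 22. 18. 19. 41. 39. 38. 41. 22. 20. 20. 19. 21. 19. 20. 17. 19. 21.  9. 14.  3.  1.  7. 10.  9.  9.  8.  9.  1.  4.  6.  4. 13.  1. -1.
  3.  1.  2. -1.  2.  2.  4.  0.]
196 [-1.  1.  2. -2. -1.  6. 18. 15. 19. 12. 17. 15. 16. 16.  9.  3.  6. 11.  9. 12.  7.  4.  7.  4.  8.  7.  5.  5.  1.  5.  8. 16. 16.  9. 15.  8.  8.  4.  8.  7.  4. 10.  4.  4.  7.  6.  9.  7.  8.  8.  5.  7.  7.  6.  6.  5.  6.  8. 18.  3.  3.  1.
  3.  1.  5. -3. -1.  5. -0.  3.]
```

```bash
cat > meas.py <<'E'
from h import *
import cv2
np.set_printoptions(precision=2,suppress=True,linewidth=200)
def blob(n,im,box,thr,z,f=6,dark=False,fill=True):
    x0,y0,x1,y1=box
    g=im[y0:y1,x0:x1]; g=g.min(2) if not dark else 255-g.max(2)
    g=cv2.resize(g,None,fx=f,fy=f,interpolation=cv2.INTER_CUBIC)
    m=((g>thr)*255).astype(np.uint8)
    cs,_=cv2.findContours(m,cv2.RETR_EXTERNAL,cv2.CHAIN_APPROX_NONE)
    c=max(cs,key=cv2.contourArea)[:,0].astype(float)
    uv=(c+.5)/f-.5+[x0,y0]
    P=ray(n,uv,z)[:,:2]
    return cv2.minAreaRect(P.astype(np.float32)),P
E
python3 - <<'E'
from meas import *
zt=np.load("top0.npz");it=zt["im"];zs=np.load("side0.npz");is_=zs["im"]
print("px", it[215,280],it[188,300],it[205,205],it[199,290],it[240,320])
for thr in(90,110,130):print("tray",thr,blob("top",it,(262,165,342,240),thr,7)[0])
for thr in(180,200,215,225,235):print("plate",thr,blob("top",it,(262,165,342,240),thr,19.4)[0])
for thr in(90,120,150):print("ruler",thr,blob("top",it,(185,190,245,230),thr,5)[0])
for thr in(90,120,150):print("ruler side",thr,blob("side",is_,(240,215,280,251),thr,5)[0])
for thr in(90,110,130):print("tray s",thr,blob("side",is_,(223,160,290,206),thr,7)[0])
for thr in(170,190,210):print("plate s",thr,blob("side",is_,(223,160,290,200),thr,19.4)[0])
Pt=cloud("top",zt["d"]);Ps=cloud("side",zs["d"])
for n,P in(("top",Pt),("side",Ps)):
    m=(P[...,2]>75)&(P[...,2]<100)&(abs(P[...,0]-548)<60)&(abs(P[...,1]+130)<130)
    q=P[m];print(n,"bar",m.sum(),np.median(q,0),q.min(0),q.max(0))
    for lo in range(-260,-20,30):
        k=q[(q[:,1]>lo)&(q[:,1]<lo+30)]
        if len(k):print(lo+15,len(k),k.mean(0))
    m=(P[...,2]>30)&(P[...,2]<60)&(abs(P[...,0]-530)<70)&(abs(P[...,1]-140)<70)
    q=P[m];print(n,"grip",m.sum(),q.mean(0) if m.sum() else'')
    # rim profile
    m=(abs(P[...,1]+130)<80)&(P[...,2]<18)
    for lo in range(435,660,5):
        k=P[m&(P[...,0]>lo)&(P[...,0]<=lo+5)][:,2]
        if len(k):print(lo,len(k),round(k.mean(),1),end=' | ')
    print()
E
```

```text
px [180 186 180] [226 237 238] [221 225 228] [119 126 125] [42 43 42]
tray 90 ((551.4622802734375, -151.8399658203125), (214.6436309814453, 194.7379913330078), 89.83352661132812)
tray 110 ((551.6140747070312, -152.0526885986328), (213.02674865722656, 193.16693115234375), 89.84232330322266)
tray 130 ((502.4945068359375, -151.347900390625), (94.40791320800781, 211.11099243164062), 0.35948097705841064)
plate 180 ((502.09930419921875, -148.1924285888672), (87.6711654663086, 197.76123046875), 0.1792280524969101)
plate 200 ((522.0545043945312, -154.87359619140625), (44.64030456542969, 135.5855255126953), 1.173778772354126)
plate 215 ((524.6049194335938, -154.21365356445312), (38.35702133178711, 132.2277374267578), 1.1779037714004517)
plate 225 ((525.44384765625, -153.37750244140625), (35.50505828857422, 130.43299865722656), 1.1738824844360352)
plate 235 ((525.7015991210938, -152.0892791748047), (33.78848648071289, 126.7302474975586), 1.1739637851715088)
ruler 90 ((515.651123046875, 150.81719970703125), (155.06285095214844, 37.79640197753906), 68.03272247314453)
ruler 120 ((515.795288085937
[... 2408 characters left out ...]
31   89.54]
-95 18 [544.03 -94.67  89.61]
-65 19 [545.28 -63.48  86.89]
side grip 48 [509.04 152.63  44.63]
435 29 1.8 | 440 34 2.1 | 445 30 1.9 | 450 23 10.2 | 455 28 5.8 | 460 30 6.5 | 465 28 7.3 | 470 27 6.0 | 475 31 6.5 | 480 31 7.3 | 485 30 6.2 | 490 32 6.8 | 495 33 9.6 | 500 23 8.6 | 505 11 11.9 | 510 15 10.2 | 515 14 11.5 | 520 11 8.8 | 525 15 9.9 | 530 18 10.3 | 535 13 11.2 | 540 6 12.0 | 545 7 10.7 | 550 6 8.3 | 555 12 9.2 | 560 13 10.6 | 565 15 10.3 | 570 19 9.7 | 575 10 12.6 | 580 12 8.2 | 585 12 5.6 | 590 29 6.5 | 595 28 6.1 | 600 30 6.6 | 605 28 6.7 | 610 31 7.6 | 615 27 7.4 | 620 31 6.4 | 625 30 7.0 | 630 28 5.8 | 635 26 6.2 | 640 24 1.7 | 645 31 2.1 | 650 29 2.0 | 655 30 0.9 |
```

```bash
cat >> meas.py <<'E'
def edge_rows(n,im,cols,r0,r1,thr,z,first=True):
    # subpixel row crossing of thr in each column; casts to plane z
    out=[]
    for c in cols:
        g=im[r0:r1,c].astype(float).mean(1)
        k=np.where((g[:-1]<thr)!=(g[1:]<thr))[0]
        if len(k)==0: continue
        k=k[0] if first else k[-1]
        out.append([c,r0+k+(thr-g[k])/(g[k+1]-g[k])])
    return ray(n,out,z)[:,:2],np.array(out)
def edge_cols(n,im,rows,c0,c1,thr,z,first=True):
    P,o=edge_rows(n,im.transpose(1,0,2),rows,c0,c1,thr,z,first)
    return ray(n,o[:,::-1],z)[:,:2],o[:,::-1]
def fit(P,ax):  # coordinate ax as a line in the other
    o=1-ax;a,b=np.polyfit(P[:,o],P[:,ax],1)
    r=P[:,ax]-(a*P[:,o]+b);k=abs(r)<2*r.std()+.5
    a,b=np.polyfit(P[k,o],P[k,ax],1);m=P[k,o].mean()
    return "slope %.2f deg, at %.1f: %.1f (rms %.2f n%d)"%(np.degrees(np.arctan(a)),m,a*m+b,r[k].std(),k.sum())
E
python3 - <<'E'
from meas import *
it=np.load("top0.npz")["im"]
print("tray far edge z5",fit(edge_rows("top",it,range(278,328),168,182,110,5)[0],0))
print("tray near edge z14",fit(edge_rows("top",it,range(276,328),222,236,110,14,False)[0],0))
print("tray left z14",fit(edge_cols("top",it,list(range(178,193))+list(range(206,225)),266,278,110,14)[0],1))
print("tray right z14",fit(edge_cols("top",it,list(range(178,193))+list(range(206,225)),328,340,110,14,False)[0],1))
print("plate far edge z19",fit(edge_rows("top",it,range(287,320),183,192,210,19.4)[0],0))
print("plate near edge z19",fit(edge_rows("top",it,range(287,320),209,222,200,19.4,False)[0],0))
print("plate left",fit(edge_cols("top",it,list(range(189,195))+list(range(204,212)),279,288,210,19.4)[0],1))
print("plate right",fit(edge_cols("top",it,list(range(190,195))+list(range(204,213)),318,327,210,19.4,False)[0],1))
print(it[183:192,300].mean(1),it[209:222,300].mean(1))
E
```

```text
tray far edge z5 slope 0.04 deg, at -152.5: 647.6 (rms 0.58 n50)
tray near edge z14 slope 0.31 deg, at -150.2: 455.2 (rms 0.31 n52)
tray left z14 slope -0.07 deg, at 545.6: -45.5 (rms 0.19 n34)
tray right z14 slope -0.26 deg, at 550.0: -256.7 (rms 0.39 n34)
plate far edge z19 slope 0.32 deg, at -153.4: 596.2 (rms 0.54 n33)
plate near edge z19 slope 1.60 deg, at -154.4: 502.5 (rms 1.45 n33)
plate left slope -4.02 deg, at 552.4: -84.9 (rms 1.54 n13)
plate right slope 5.14 deg, at 547.2: -219.4 (rms 0.67 n13)
[185.   186.67 186.   186.   193.67 233.67 247.67 235.33 186.67] [163.33 209.33 246.   251.67 238.   210.33 200.   188.33 184.67 185.67 184.67 183.67 185.67]
```

Call:
{"api": "drive_tool", "payload": {
  "steps": [
    [-0.01, 0.01, 0, 0, 0.085],
    [-0.02, 0.021, 0, 0, 0.085],
    [-0.028, 0.029, 0, 0, 0.085],
    [-0.028, 0.029, 0, 0, 0.085],
    [-0.028, 0.029, 0, 0, 0.085],
    [-0.028, 0.029, 0, 0, 0.085],
    [-0.028, 0.029, 0, 0, 0.085],
    [-0.028, 0.029, 0, 0, 0.085],
    [-0.028, 0.029, 0, 0, 0.085],
    [-0.028, 0.029, 0, 0, 0.085],
    [-0.028, 0.029, 0, 0, 0.085],
    [-0.028, 0.029, 0, 0, 0.085],
    [-0.028, 0.029, 0, 0, 0.085],
    [-0.028, 0.029, 0, 0, 0.085],
    [-0.028, 0.029, 0, 0, 0.085],
    [-0.028, 0.029, 0, 0, 0.085],
    [-0.028, 0.029, 0, 0, 0.085],
    [-0.028, 0.029, 0, 0, 0.085],
    [-0.028, 0.029, 0, 0, 0.085],
    [-0.027, 0.03, 0, 0, 0.085]
  ]
}}

```text
clock: 2.1
position: [517.0, 148.1, 249.9]
ee_rot: [-0.203, 0.979, 0.0, -0.0]
contact_force: [1.0, -0.6, -0.8]
gripper_width: 85.1
```

Call:
{"api": "drive_tool", "payload": {
  "steps": [
    [0, 0.02, 0, 0, 0.085],
    [0, 0.012, 0, 0, 0.085],
    [0, 0, 0, 5, 0.085],
    [0, 0, 0, 8, 0.085],
    [0, 0, 0, 8, 0.085],
    [0, 0, 0, 8, 0.085],
    [0, 0, 0, 8, 0.085],
    [0, 0, 0, 8.3, 0.085],
    [0, 0, 0, 0, 0.085],
    [0, 0, 0, 0, 0.085]
  ]
}}

```text
clock: 3.1
position: [504.3, 175.2, 250.1]
ee_rot: [0.189, 0.982, 0.0, -0.0]
contact_force: [0.0, 0.5, -0.1]
gripper_width: 85.3
```

```bash
cat > st.py <<'E'
from h import *
from scipy.spatial.transform import Rotation as R
np.set_printoptions(precision=2,suppress=True,linewidth=200)
def st():
    s=arm.read_state();r=R.from_quat(s["ee_rot"]).as_matrix()
    print("t",round(s["clock"],2),"pos",s["position"],"yang %.2f"%np.degrees(np.arctan2(r[1,1],r[0,1])),"z",r[:,2],"F",s["contact_force"],"M",s["wrist_torque"],"w %.1f"%s["gripper_width"],"j",s["joints"])
    return s,r
def togo(p):
    s=arm.read_state();r=R.from_quat(s["ee_rot"]).as_matrix()
    print("tool shift mm",r.T@(np.array(p)-s["position"]))
E
python3 - <<'E'
from st import *
st();togo([515.7,150.9,150])
E
```

```text
t 3.1 pos [504.27 175.25 250.14] yang 68.22 z [-0.  0. -1.] F [ 0.03  0.53 -0.06] M [ 0.02 -0.01 -0.06] w 85.3 j [ 0.64  0.23 -0.22 -0.   -1.13 -2.59]
tool shift mm [-19.65 -18.37 100.14]
```

Call:
{"api": "drive_tool", "payload": {
  "steps": [
    [-0.01, -0.009, 0.03, 0, 0.085],
    [-0.0097, -0.0094, 0.04, 0, 0.085],
    [0, 0, 0.04, 0, 0.085],
    [0, 0, 0.04, 0, 0.085],
    [0, 0, 0, 0, 0.085],
    [0, 0, 0, 0, 0.085]
  ]
}}

```text
clock: 3.7
position: [516.5, 151.2, 100.5]
ee_rot: [0.189, 0.982, -0.0, 0.0]
contact_force: [-0.0, 0.2, 1.1]
gripper_width: 85.3
```

Run:
```python
from st import *
import cv2
s,r=st();p=s["position"]
for n,b in(("side",(220,180,300,260)),("top",(175,170,255,250))):
    im,d=arm.get_image(n);np.savez(n+"1.npz",im=im,d=d)
    x0,y0,x1,y1=b
    a=cv2.resize(im[y0:y1,x0:x1],None,fx=7,fy=7,interpolation=cv2.INTER_CUBIC)
    for sgn in(-1,1):
        q=p+r[:,2]*19+sgn*r[:,1]*44   # inner pad lower corner
        u=proj(n,q)[0];print(n,u);c=((u+.5-[x0,y0])*7).astype(int);cv2.drawMarker(a,tuple(map(int,c)),(0,0,255),0,12,1)
    cv2.imwrite(f"pics/{n}1.png",a)
```

```text
t 3.7 pos [516.54 151.17 100.51] yang 68.18 z [-0. -0. -1.] F [-0.    0.17  1.11] M [ 0.05 -0.05  0.08] w 85.3 j [ 0.59  0.4  -0.4   0.   -0.77 -2.54]
side [264.3  207.79]
side [252.18 221.86]
top [224.09 212.79]
top [199.6  202.35]
```

View pics/side1.png

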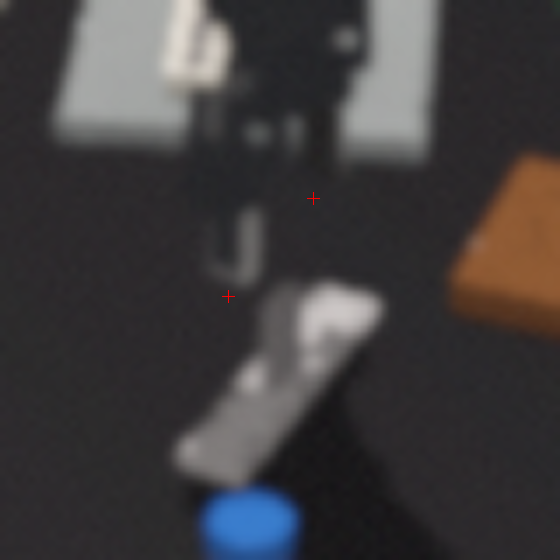

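View pics/top1.png

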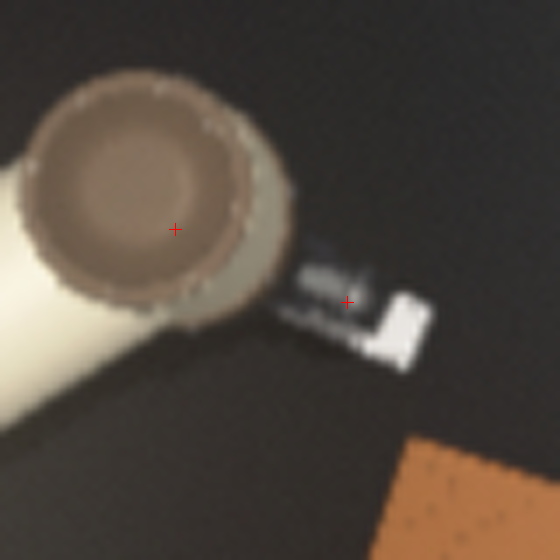

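Run:
```python
from st import *
s,r=st();p=s["position"]
for n in("side","top"):
    P=cloud(n,np.load(n+"1.npz")["d"]);Q=(P-p)@r
    near=(abs(P[...,0]-p[0])<90)&(abs(P[...,1]-p[1])<90)
    for lo,hi in((12,48),(85,125)):
        q=Q[near&(P[...,2]>lo)&(P[...,2]<hi)]
        print(n,lo,hi,len(q))
        for a in range(-70,80,10):
            k=q[(q[:,1]>=a)&(q[:,1]<a+10)]
            if len(k)>1:print("  y",a,len(k),"x %.1f..%.1f mean %.1f"%(k[:,0].min(),k[:,0].max(),k[:,0].mean()))
```

```text
t 3.8 pos [517.66 152.05 102.39] yang 68.15 z [ 0.  0. -1.] F [-0.01  0.53  0.43] M [ 0.04 -0.    0.01] w 84.9 j [ 0.59  0.4  -0.4   0.   -0.77 -2.54]
side 12 48 62
  y -20 13 x -0.4..13.9 mean 10.4
  y -10 13 x 9.0..14.0 mean 11.9
  y 0 28 x 1.3..12.7 mean 7.1
  y 10 3 x 5.2..14.0 mean 10.9
side 85 125 97
  y -60 9 x -4.2..13.6 mean 6.8
  y -50 42 x -5.9..15.2 mean 4.3
  y 40 21 x -1.9..15.0 mean 9.1
  y 50 24 x -3.1..11.5 mean 4.8
top 12 48 29
  y -70 3 x -8.5..9.5 mean 0.1
top 85 125 0
```

Call:
{"api": "drive_tool", "payload": {
  "steps": [
    [0.001, 0, 0.015, 0, 0.085],
    [0, 0, 0.02, 0, 0.085],
    [0, 0, 0.015, 0, 0.085],
    [0, 0, 0.009, 0, 0.085],
    [0, 0, 0, 0, 0.085],
    [0, 0, 0, 0, 0.05],
    [0, 0, 0, 0, 0.035],
    [0, 0, 0, 0, 0.01],
    [0, 0, 0, 0, 0.01],
    [0, 0, 0, 0, 0.01],
    [0, 0, 0, 0, 0.01],
    [0, 0, 0, 0, 0.01]
  ]
}}

```text
clock: 5.0
position: [515.8, 151.8, 41.7]
ee_rot: [0.19, 0.982, 0.0, 0.001]
contact_force: [-1.0, -0.0, 5.4]
gripper_width: 22.6
```

Run:
```python
from st import *
for i in range(3): st()
```

```text
t 5.0 pos [515.76 151.82  41.69] yang 68.09 z [ 0.  0. -1.] F [-0.98 -0.05  5.4 ] M [-0.04  0.21  0.01] w 22.6 j [ 0.59  0.48 -0.45  0.   -0.63 -2.54]
t 5.0 pos [515.76 151.82  41.69] yang 68.09 z [ 0.  0. -1.] F [-0.98 -0.05  5.4 ] M [-0.04  0.21  0.01] w 22.6 j [ 0.59  0.48 -0.45  0.   -0.63 -2.54]
t 5.0 pos [515.76 151.82  41.69] yang 68.09 z [ 0.  0. -1.] F [-0.98 -0.05  5.4 ] M [-0.04  0.21  0.01] w 22.6 j [ 0.59  0.48 -0.45  0.   -0.63 -2.54]
```

Call:
{"api": "drive_tool", "payload": {
  "steps": [
    [0, 0, -0.01, 0, 0.01],
    [0, 0, -0.02, 0, 0.01],
    [0, 0, -0.03, 0, 0.01],
    [0, 0, -0.03, 0, 0.01],
    [0, 0, -0.02, -3, 0.01],
    [0, 0, -0.01, -6, 0.01],
    [0, 0, 0, -6, 0.01],
    [0, 0, 0, -4, 0.01],
    [0, 0, 0, -2.9, 0.01],
    [0, 0, 0, 0, 0.01],
    [0, 0, 0, 0, 0.01]
  ]
}}

```text
clock: 6.1
position: [514.9, 151.4, 160.9]
ee_rot: [0.001, 1.0, -0.0, -0.0]
contact_force: [-0.3, -0.0, -0.8]
gripper_width: 23.3
```

Call:
{"api": "drive_tool", "payload": {
  "steps": [
    [-0.003, -0.008, 0, 0, 0.01],
    [-0.006, -0.016, 0, 0, 0.01],
    [-0.008, -0.022, 0, 0, 0.01],
    [-0.008, -0.022, 0, 0, 0.01],
    [-0.008, -0.022, 0, 0, 0.01],
    [-0.008, -0.022, 0, 0, 0.01],
    [-0.008, -0.022, 0, 0, 0.01],
    [-0.008, -0.022, 0, 0, 0.01],
    [-0.008, -0.022, 0, 0, 0.01],
    [-0.008, -0.022, 0, 0, 0.01],
    [-0.008, -0.022, 0, 0, 0.01],
    [-0.008, -0.022, 0, 0, 0.01],
    [-0.008, -0.022, 0, 0, 0.01],
    [-0.006, -0.02, 0, 0, 0.01],
    [-0.003, -0.012, 0, 0, 0.01],
    [-0.001, -0.005, 0, 0, 0.01],
    [0, 0, 0, 0, 0.01],
    [0, 0, 0, 0, 0.01],
    [0, 0, 0, 0, 0.01]
  ]
}}

```text
clock: 8.0
position: [621.9, -150.7, 161.2]
ee_rot: [-0.0, 1.0, 0.0, 0.0]
contact_force: [-0.4, -0.2, 0.1]
gripper_width: 22.8
```

Run:
```python
from st import *
import cv2
st()
for n,b in(("side",(220,110,300,210)),("top",(255,160,345,240))):
    im,d=arm.get_image(n);np.savez(n+"2.npz",im=im,d=d)
    x0,y0,x1,y1=b
    a=cv2.resize(im[y0:y1,x0:x1],None,fx=6,fy=6,interpolation=cv2.INTER_CUBIC)
    cv2.imwrite(f"pics/{n}2.png",a)
st()
```

```text
t 8.0 pos [ 621.93 -150.67  161.17] yang 90.02 z [ 0.  0. -1.] F [-0.39 -0.17  0.07] M [-0.05 -0.   -0.02] w 22.8 j [ 0.01  0.48 -0.07 -0.   -1.02 -1.58]
t 8.1 pos [ 622.03 -150.74  161.22] yang 90.03 z [ 0.  0. -1.] F [-0.02  0.14 -1.74] M [ 0.03 -0.01 -0.01] w 23.0 j [ 0.01  0.48 -0.07 -0.   -1.02 -1.58]
```

View pics/side2.png

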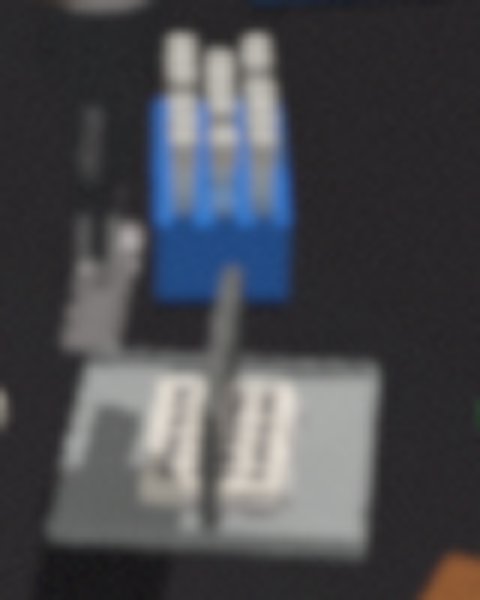

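View pics/top2.png

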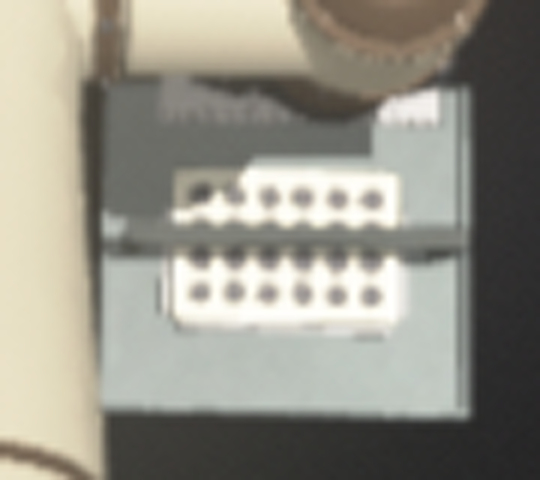

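The pictures show the ruler held level over the tray's far side (top view: near edge about row 180) with its shadow beside the plate. I'll measure its near edge in the same camera.

Run:
```python
from meas import *
it=np.load("top2.npz")["im"]
for c in (284,290,296,320,324): print(c,it[172:192,c].mean(1).round())
print("right end", it[176,315:345].mean(1).round())
P,_=edge_rows("top",it,range(283,295),175,184,118,125);print("ruler near edge shadow part",fit(P,0))
P,_=edge_rows("top",it,range(319,327),175,184,210,125);print("ruler near edge lit",fit(P,0))
print("far plate edge",fit(edge_rows("top",it,range(300,320),183,192,210,19.4)[0],0))
print("right end",fit(edge_cols("top",it,range(176,180),322,334,205,125,False)[0],1))
```

```text
284 [135. 133. 131. 132. 132. 133. 126. 118. 111. 107. 107. 106. 107. 107. 105. 106. 126. 142. 147. 152.]
290 [111.  76.  84. 116. 130. 131. 122. 118. 112. 106. 106. 106. 107. 106. 106. 112. 142. 155. 148. 134.]
296 [110.  75.  74.  91. 117. 121. 116. 117. 113. 107. 107. 107. 105. 106. 115. 161. 233. 249. 250. 246.]
320 [121. 123. 122. 122. 188. 220. 222. 219. 199. 185. 184. 185. 186. 187. 188. 188. 192. 238. 250. 250.]
324 [125. 117. 102. 161. 223. 237. 238. 230. 200. 181. 185. 184. 185. 185. 184. 184. 186. 187. 188. 189.]
right end [ 96.  98.  99. 104. 145. 188. 184. 204. 214. 223. 233. 235. 232. 178. 173. 174. 129. 141.  93.  59.  55.  53.  53.  52.  53.  52.  52.  51.  50.  51.]
ruler near edge shadow part slope -24.06 deg, at -96.9: 614.3 (rms 3.43 n12)
ruler near edge lit slope -16.75 deg, at -205.9: 621.7 (rms 0.36 n8)
far plate edge slope 1.60 deg, at -175.8: 596.2 (rms 0.31 n20)
right end slope 0.34 deg, at 617.7: -222.0 (rms 0.09 n4)
```

Run:
```python
from meas import *
print(ray("top",[[284,179],[322,179.7]],125), ray("top",[[327.8,177]],125))
```

```text
[[ 610.    -82.54  125.  ]
 [ 610.22 -204.35  125.  ]] [[ 619.33 -222.9   125.  ]]
```

Call:
{"api": "drive_tool", "payload": {
  "steps": [
    [0, -0.002, 0.01, 0, 0.01],
    [0, 0, 0.02, 0, 0.01],
    [0, 0, 0.025, 0, 0.01],
    [0, 0, 0.025, 0, 0.01],
    [0, 0, 0.016, 0, 0.01],
    [0, 0, 0.01, 0, 0.01],
    [0, 0, 0.005, 0, 0.01],
    [0, 0, 0, 0, 0.01],
    [0, 0, 0, 0, 0.01],
    [0, 0, 0, 0, 0.01]
  ]
}}

```text
clock: 9.1
position: [622.8, -153.6, 51.1]
ee_rot: [0.0, 1.0, -0.0, 0.001]
contact_force: [-0.1, 1.0, -1.2]
gripper_width: 23.0
```

Run:
```python
from st import *
import cv2
st()
for n,b in(("side",(220,130,300,210)),("top",(255,160,345,240))):
    im,d=arm.get_image(n);np.savez(n+"3.npz",im=im,d=d)
    x0,y0,x1,y1=b
    a=cv2.resize(im[y0:y1,x0:x1],None,fx=7,fy=7,interpolation=cv2.INTER_CUBIC)
    cv2.imwrite(f"pics/{n}3.png",a)
st()
```

```text
t 9.1 pos [ 622.76 -153.55   51.11] yang 89.97 z [ 0. -0. -1.] F [-0.08  1.03 -1.18] M [0.04 0.03 0.  ] w 23.0 j [ 0.01  0.6  -0.18  0.   -0.79 -1.58]
t 9.2 pos [ 622.52 -153.55   50.91] yang 89.96 z [ 0. -0. -1.] F [-0.55  0.33 -1.12] M [-0.02  0.01 -0.  ] w 23.1 j [ 0.01  0.6  -0.18  0.   -0.79 -1.58]
```

View pics/side3.png

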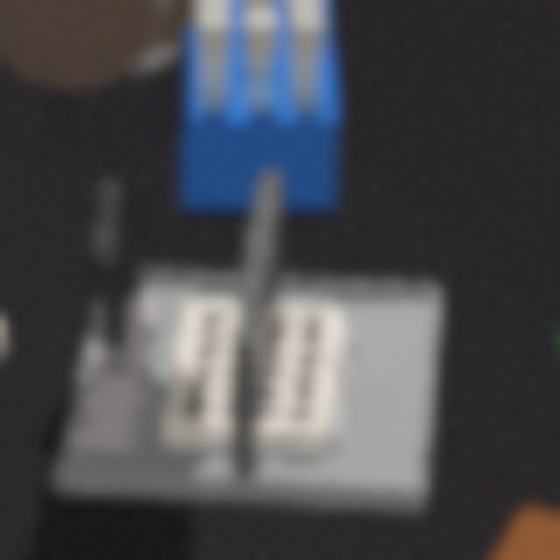

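View pics/top3.png

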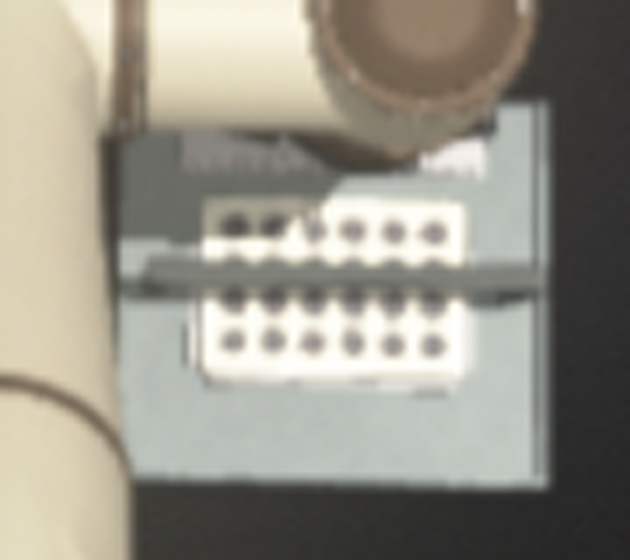

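The top view shows the ruler's near edge at about (300,185) and the plate's far edge at about row 188.4, roughly 10 mm apart and parallel. I'll go down to the floor.

Call:
{"api": "drive_tool", "payload": {
  "steps": [
    [0, 0, 0.002, 0, 0.01],
    [0, 0, 0.0015, 0, 0.01],
    [0, 0, 0, 0, 0.01],
    [0, 0, 0, 0, 0.01]
  ]
}}

```text
clock: 9.6
position: [622.2, -153.5, 46.7]
ee_rot: [0.0, 1.0, -0.0, 0.0]
contact_force: [-0.3, 0.4, 1.2]
gripper_width: 22.9
```

Call:
{"api": "drive_tool", "payload": {
  "steps": [
    [0, 0, 0.0007, 0, 0.01],
    [0, 0, 0, 0, 0.01],
    [0, 0, 0, 0, 0.01]
  ]
}}

```text
clock: 9.9
position: [622.2, -153.5, 46.7]
ee_rot: [0.0, 1.0, -0.0, 0.0]
contact_force: [-2.8, 1.0, 5.5]
gripper_width: 22.9
```

Call:
{"api": "drive_tool", "payload": {
  "steps": [
    [0, 0, 0.0007, 0, 0.01],
    [0, 0, 0, 0, 0.01],
    [0, 0, 0, 0, 0.01]
  ]
}}

```text
clock: 10.2
position: [622.2, -153.5, 46.7]
ee_rot: [0.0, 1.0, -0.0, 0.0]
contact_force: [-3.0, 0.6, 7.8]
gripper_width: 22.9
```

Call:
{"api": "drive_tool", "payload": {
  "steps": [
    [0, 0, -0.0014, 0, 0.01],
    [0.002, 0, 0, 0, 0.01],
    [0.002, 0, 0, 0, 0.01],
    [0.001, 0, 0, 0, 0.01],
    [0, 0, 0, 0, 0.01],
    [0, 0, 0, 0, 0.01]
  ]
}}

```text
clock: 10.8
position: [617.4, -153.5, 46.7]
ee_rot: [0.0, 1.0, -0.0, 0.0]
contact_force: [2.0, -0.4, 2.1]
gripper_width: 22.8
```

Call:
{"api": "drive_tool", "payload": {
  "steps": [
    [0.001, 0, 0, 0, 0.01],
    [0.001, 0, 0, 0, 0.01],
    [0, 0, 0, 0, 0.01],
    [0, 0, 0, 0, 0.01]
  ]
}}

```text
clock: 11.2
position: [615.2, -153.5, 46.7]
ee_rot: [0.0, 1.0, -0.0, 0.0]
contact_force: [2.3, 0.8, 2.7]
gripper_width: 22.9
```

Call:
{"api": "drive_tool", "payload": {
  "steps": [
    [0.001, 0, 0, 0, 0.01],
    [0, 0, 0, 0, 0.01],
    [0, 0, 0, 0, 0.01]
  ]
}}

```text
clock: 11.5
position: [614.2, -153.5, 46.7]
ee_rot: [0.0, 1.0, -0.0, 0.0]
contact_force: [2.4, 1.3, 4.0]
gripper_width: 22.6
```

Run:
```python
from st import *
import cv2
st()
for n,b in(("side",(220,130,300,210)),("top",(255,160,345,240))):
    im,d=arm.get_image(n);np.savez(n+"4.npz",im=im,d=d)
    x0,y0,x1,y1=b
    a=cv2.resize(im[y0:y1,x0:x1],None,fx=7,fy=7,interpolation=cv2.INTER_CUBIC)
    cv2.imwrite(f"pics/{n}4.png",a)
it=im
for c in (284,290,318,322): print(c,it[174:194,c].mean(1).round())
st()
```

```text
t 11.5 pos [ 614.23 -153.53   46.7 ] yang 89.97 z [ 0. -0. -1.] F [2.37 1.31 4.03] M [ 0.11 -0.51 -0.01] w 22.6 j [ 0.01  0.6  -0.2   0.   -0.77 -1.58]
284 [213. 208. 201. 193. 183. 170. 153. 137. 132. 131. 134. 129. 116. 109. 126. 140. 146. 151. 151. 151.]
290 [213. 208. 203. 194. 183. 170. 153. 120. 106. 123. 131. 123. 117. 115. 141. 155. 148. 127. 110. 119.]
318 [101. 100.  98. 115. 122. 112. 117. 124. 129. 155. 209. 233. 229. 195. 200. 243. 250. 238. 199. 178.]
322 [103. 114. 123. 123. 131. 131. 110.  95. 159. 225. 239. 239. 227. 174. 165. 186. 187. 188. 188. 188.]
t 11.6 pos [ 614.24 -153.56   46.73] yang 89.97 z [ 0. -0. -1.] F [1.69 0.52 4.2 ] M [ 0.1  -0.47 -0.04] w 23.0 j [ 0.01  0.6  -0.2   0.   -0.77 -1.58]
```

View pics/top4.png

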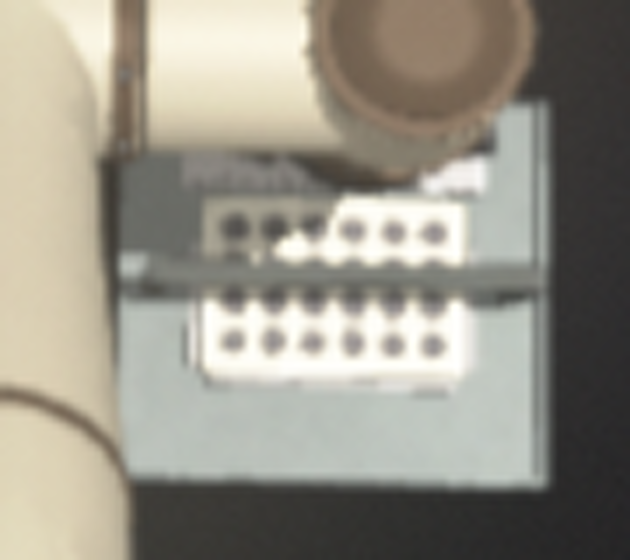

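The gap is down to under one pixel row (ruler edge about row 187, plate about 188), and the ruler is centred on the plate (columns about 334 vs 335 in the crop). I'll keep sliding in small steps, watching Fx.

Call:
{"api": "drive_tool", "payload": {
  "steps": [
    [0.001, 0, 0, 0, 0.01],
    [0, 0, 0, 0, 0.01],
    [0, 0, 0, 0, 0.01]
  ]
}}

```text
clock: 11.9
position: [613.3, -153.5, 46.7]
ee_rot: [0.0, 1.0, -0.0, 0.0]
contact_force: [2.8, 0.2, 4.2]
gripper_width: 23.1
```

Call:
{"api": "drive_tool", "payload": {
  "steps": [
    [0.001, 0, 0, 0, 0.01],
    [0, 0, 0, 0, 0.01],
    [0, 0, 0, 0, 0.01]
  ]
}}

```text
clock: 12.2
position: [612.2, -153.5, 46.7]
ee_rot: [0.0, 1.0, -0.0, 0.0]
contact_force: [2.2, 0.3, 5.9]
gripper_width: 22.7
```

Call:
{"api": "drive_tool", "payload": {
  "steps": [
    [0.001, 0, 0, 0, 0.01],
    [0, 0, 0, 0, 0.01],
    [0, 0, 0, 0, 0.01]
  ]
}}

```text
clock: 12.5
position: [611.2, -153.5, 46.7]
ee_rot: [0.0, 1.0, -0.0, 0.0]
contact_force: [2.9, 0.6, 5.4]
gripper_width: 22.8
```

```bash
cat > look.py <<'E'
from st import *
import cv2,sys
k=sys.argv[1]
st()
for n,b in(("side",(220,130,300,210)),("top",(255,160,345,240))):
    im,d=arm.get_image(n);np.savez(n+k+".npz",im=im,d=d)
    x0,y0,x1,y1=b
    a=cv2.resize(im[y0:y1,x0:x1],None,fx=7,fy=7,interpolation=cv2.INTER_CUBIC)
    cv2.imwrite(f"pics/{n}{k}.png",a)
st()
E
python3 look.py 5
python3 - <<'E'
from meas import *
for k in "0345":
    it=np.load(f"top{k}.npz")["im"]
    print(k,"tray near edge",fit(edge_rows("top",it,range(276,328),222,236,110,14,False)[0],0),"| right",fit(edge_cols("top",it,list(range(206,225)),328,340,110,14,False)[0],1))
    print("   plate/ruler cols 316,320", it[180:194,316].mean(1).round(),it[180:194,320].mean(1).round())
E
```

```text
t 12.5 pos [ 611.22 -153.51   46.71] yang 89.97 z [ 0. -0. -1.] F [2.92 0.59 5.36] M [ 0.12 -0.72  0.02] w 22.8 j [ 0.01  0.59 -0.21  0.   -0.77 -1.58]
t 12.6 pos [ 611.23 -153.5    46.71] yang 89.97 z [ 0. -0. -1.] F [2.85 1.02 5.22] M [ 0.11 -0.67  0.03] w 22.8 j [ 0.01  0.59 -0.21  0.   -0.77 -1.58]
0 tray near edge slope 0.31 deg, at -150.2: 455.2 (rms 0.31 n52) | right slope 0.33 deg, at 504.1: -256.4 (rms 0.06 n19)
   plate/ruler cols 316,320 [184. 185. 186. 187. 186. 185. 185. 187. 203. 242. 247. 219. 165. 155.] [182. 184. 185. 184. 185. 185. 187. 187. 192. 238. 250. 250. 250. 250.]
3 tray near edge slope 0.21 deg, at -150.2: 455.1 (rms 0.32 n52) | right slope 0.26 deg, at 504.1: -256.5 (rms 0.07 n19)
   plate/ruler cols 316,320 [123. 133. 189. 213. 187. 176. 184. 187. 204. 242. 247. 219. 166. 156.] [196. 234. 238. 234. 212. 190. 188. 187. 192. 238. 250. 250. 250. 250.]
4 tray near edge slope 0.21 deg, at -150.2: 455.1 (rms 0.32 n52) | right slope 0.29 deg, at 504.1: -256.5 (rms 0.06 n19)
   plate/ruler cols 316,320 [121. 122. 124. 122. 139. 208. 235. 214. 201. 242. 247. 219. 166. 155.] [130. 124. 145. 215. 237. 239. 232. 181. 169. 237. 250. 250. 250. 250.]
5 tray near edge slope 0.20 deg, at -150.2: 455.1 (rms 0.32 n52) | right slope 0.26 deg, at 504.1: -256.5 (rms 0.06 n19)
   plate/ruler cols 316,320 [132. 125. 123. 124. 124. 138. 204. 228. 222. 243. 247. 219. 165. 154.] [124. 128. 125. 149. 216. 237. 240. 239. 217. 237. 250. 250. 250. 250.]
```

View pics/top5.png

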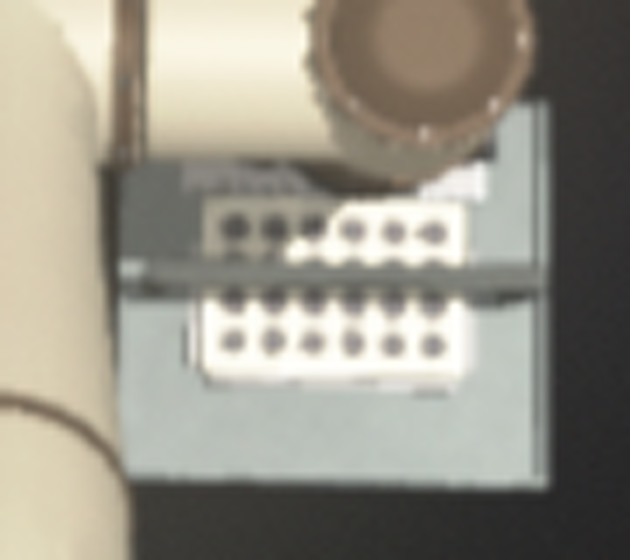

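View pics/side5.png

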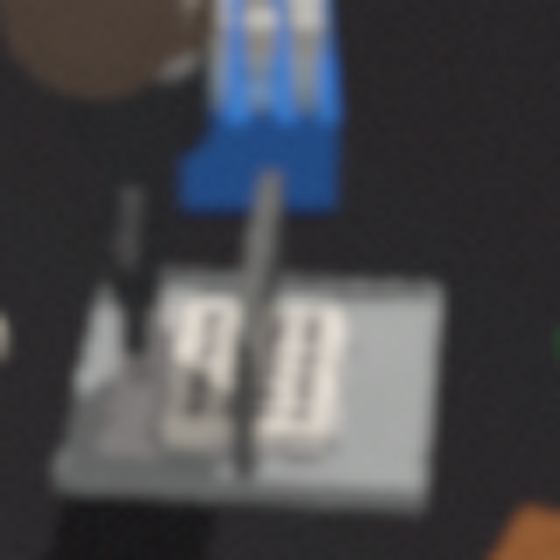

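Tray and plate haven't moved, and the gap is about 1 mm or less. I'll ease the downward press and carry on in half-millimetre steps.

Call:
{"api": "drive_tool", "payload": {
  "steps": [
    [0, 0, -0.0004, 0, 0.01],
    [0.0005, 0, 0, 0, 0.01],
    [0, 0, 0, 0, 0.01],
    [0, 0, 0, 0, 0.01]
  ]
}}

```text
clock: 13.0
position: [610.2, -153.5, 46.7]
ee_rot: [0.0, 1.0, 0.0, -0.0]
contact_force: [2.3, -0.1, 4.8]
gripper_width: 22.9
```

Call:
{"api": "drive_tool", "payload": {
  "steps": [
    [0.0005, 0, 0, 0, 0.01],
    [0, 0, 0, 0, 0.01],
    [0, 0, 0, 0, 0.01]
  ]
}}

```text
clock: 13.3
position: [609.7, -153.5, 46.7]
ee_rot: [0.0, 1.0, 0.0, -0.0]
contact_force: [3.2, 0.6, 3.0]
gripper_width: 22.9
```

Call:
{"api": "drive_tool", "payload": {
  "steps": [
    [0.0005, 0, 0, 0, 0.01],
    [0, 0, 0, 0, 0.01],
    [0, 0, 0, 0, 0.01]
  ]
}}

```text
clock: 13.6
position: [609.2, -153.5, 46.7]
ee_rot: [0.0, 1.0, 0.0, -0.0]
contact_force: [1.0, -0.5, 3.1]
gripper_width: 22.9
```

Call:
{"api": "drive_tool", "payload": {
  "steps": [
    [0.0005, 0, 0, 0, 0.01],
    [0, 0, 0, 0, 0.01],
    [0, 0, 0, 0, 0.01]
  ]
}}

```text
clock: 13.9
position: [608.7, -153.5, 46.7]
ee_rot: [0.0, 1.0, 0.0, -0.0]
contact_force: [1.4, 0.5, 2.2]
gripper_width: 22.5
```

```bash
python3 look.py 6
python3 - <<'E'
from meas import *
for k in "056":
    it=np.load(f"top{k}.npz")["im"]
    print(k,"tray near edge",fit(edge_rows("top",it,range(276,328),222,236,110,14,False)[0],0))
    for c in(306,310,316,320,321,322): print("  ",c, it[182:194,c].mean(1).round(),'near',it[210:217,c].mean(1).round())
E
```

```text
t 13.9 pos [ 608.73 -153.5    46.72] yang 89.96 z [-0.  0. -1.] F [1.41 0.52 2.17] M [ 0.12 -0.37  0.04] w 22.5 j [ 0.01  0.59 -0.21 -0.   -0.77 -1.58]
t 14.0 pos [ 608.73 -153.5    46.71] yang 89.96 z [-0.  0. -1.] F [ 1.27 -0.17  2.3 ] M [ 0.01 -0.28  0.03] w 23.1 j [ 0.01  0.59 -0.21 -0.   -0.77 -1.58]
0 tray near edge slope 0.31 deg, at -150.2: 455.2 (rms 0.31 n52)
   306 [187. 186. 186. 186. 186. 192. 234. 249. 245. 210. 163. 163.] near [208. 246. 252. 228. 195. 201. 189.]
   310 [186. 186. 185. 187. 188. 191. 216. 244. 244. 213. 168. 160.] near [182. 242. 251. 226. 218. 219. 194.]
   316 [186. 187. 186. 185. 185. 187. 203. 242. 247. 219. 165. 155.] near [168. 232. 249. 226. 215. 191. 172.]
   320 [185. 184. 185. 185. 187. 187. 192. 238. 250. 250. 250. 250.] near [253. 253. 252. 240. 213. 203. 197.]
   321 [185. 186. 185. 187. 186. 188. 187. 204. 214. 214. 215. 214.] near [238. 237. 231. 215. 200. 195. 195.]
   322 [186. 187. 186. 187. 186. 186. 187. 187. 188. 187. 188. 187.] near [224. 223. 216. 202. 196. 195. 195.]
5 tray near edge slope 0.20 deg, at -150.2: 455.1 (rms 0.32 n5
[... 699 characters left out ...]
g, at -150.2: 455.1 (rms 0.32 n52)
   306 [127. 124. 120.  99.  75.  69.  89. 188. 230. 207. 164. 165.] near [209. 246. 252. 228. 196. 201. 189.]
   310 [124. 123. 123. 115. 107.  87. 110. 228. 242. 214. 169. 161.] near [183. 242. 251. 227. 218. 218. 196.]
   316 [115. 123. 123. 127. 167. 202. 216. 243. 247. 219. 167. 156.] near [170. 232. 249. 226. 216. 192. 172.]
   320 [127. 129. 177. 227. 239. 238. 229. 243. 250. 250. 250. 250.] near [253. 253. 252. 240. 213. 202. 197.]
   321 [121. 119. 196. 234. 238. 230. 213. 210. 214. 215. 215. 214.] near [238. 237. 231. 215. 200. 196. 196.]
   322 [104. 104. 203. 237. 240. 237. 226. 204. 190. 188. 188. 188.] near [225. 223. 215. 202. 196. 195. 196.]
```

View pics/top6.png

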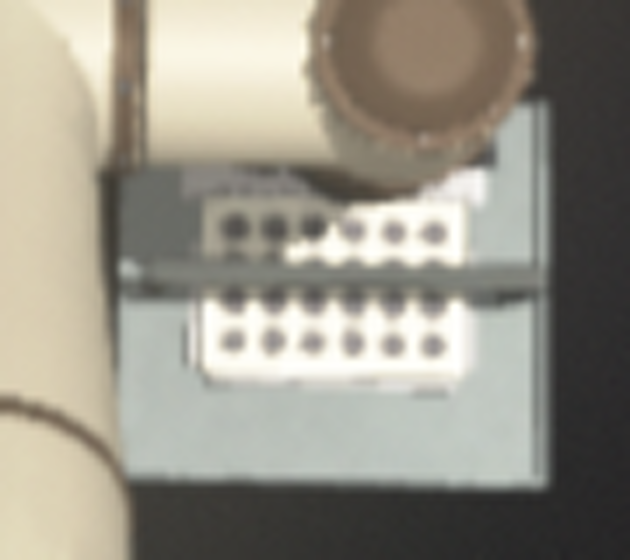

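Call:
{"api": "drive_tool", "payload": {
  "steps": [
    [0.0005, 0, -0.0002, 0, 0.01],
    [0, 0, 0, 0, 0.01],
    [0, 0, 0, 0, 0.01],
    [0, 0, 0, 0, 0.01]
  ]
}}

```text
clock: 14.4
position: [608.0, -153.5, 46.7]
ee_rot: [0.0, 1.0, 0.0, -0.001]
contact_force: [-0.2, -0.2, -0.1]
gripper_width: 22.7
```

Call:
{"api": "drive_tool", "payload": {
  "steps": [
    [0.0005, 0, 0, 0, 0.01],
    [0, 0, 0, 0, 0.01],
    [0, 0, 0, 0, 0.01],
    [0, 0, 0, 0, 0.01]
  ]
}}

```text
clock: 14.8
position: [607.6, -153.5, 46.8]
ee_rot: [0.0, 1.0, 0.0, -0.001]
contact_force: [-0.4, 0.2, -0.9]
gripper_width: 23.0
```

Call:
{"api": "drive_tool", "payload": {
  "steps": [
    [0.0005, 0, 0, 0, 0.01],
    [0, 0, 0, 0, 0.01],
    [0, 0, 0, 0, 0.01],
    [0, 0, 0, 0, 0.01]
  ]
}}

```text
clock: 15.2
position: [607.4, -153.5, 47.1]
ee_rot: [0.0, 1.0, 0.0, -0.0]
contact_force: [-0.2, 0.4, -0.3]
gripper_width: 23.0
```

Call:
{"api": "drive_tool", "payload": {
  "steps": [
    [0.0005, 0, 0, 0, 0.01],
    [0, 0, 0, 0, 0.01],
    [0, 0, 0, 0, 0.01],
    [0, 0, 0, 0, 0.01]
  ]
}}

```text
clock: 15.6
position: [607.1, -153.5, 47.1]
ee_rot: [0.0, 1.0, 0.0, 0.0]
contact_force: [0.3, 0.2, -0.7]
gripper_width: 22.9
```

```bash
python3 look.py 7
python3 - <<'E'
from meas import *
for k in "067":
    it=np.load(f"top{k}.npz")["im"]
    print(k,"tray near edge",fit(edge_rows("top",it,range(276,328),222,236,110,14,False)[0],0))
    for c in(316,320,321,322): print("  ",c, it[182:194,c].mean(1).round(),'near',it[210:217,c].mean(1).round())
E
```

```text
t 15.6 pos [ 607.07 -153.51   47.13] yang 89.96 z [ 0.  0. -1.] F [ 0.26  0.24 -0.69] M [ 0.05 -0.04  0.09] w 22.9 j [ 0.01  0.59 -0.22 -0.   -0.76 -1.58]
t 15.7 pos [ 607.08 -153.48   47.12] yang 89.96 z [ 0.  0. -1.] F [-0.07  0.28 -0.81] M [-0.03 -0.09  0.01] w 23.4 j [ 0.01  0.59 -0.22 -0.   -0.76 -1.58]
0 tray near edge slope 0.31 deg, at -150.2: 455.2 (rms 0.31 n52)
   316 [186. 187. 186. 185. 185. 187. 203. 242. 247. 219. 165. 155.] near [168. 232. 249. 226. 215. 191. 172.]
   320 [185. 184. 185. 185. 187. 187. 192. 238. 250. 250. 250. 250.] near [253. 253. 252. 240. 213. 203. 197.]
   321 [185. 186. 185. 187. 186. 188. 187. 204. 214. 214. 215. 214.] near [238. 237. 231. 215. 200. 195. 195.]
   322 [186. 187. 186. 187. 186. 186. 187. 187. 188. 187. 188. 187.] near [224. 223. 216. 202. 196. 195. 195.]
6 tray near edge slope 0.20 deg, at -150.2: 455.1 (rms 0.32 n52)
   316 [115. 123. 123. 127. 167. 202. 216. 243. 247. 219. 167. 156.] near [170. 232. 249. 226. 216. 192. 172.]
   320 [127. 129. 177. 227. 239. 238. 229. 243. 250. 250. 250. 250.] near [253. 253. 252. 240. 213. 202. 197.]
   321 [121. 119. 196. 234. 238. 230. 213. 210. 214. 215. 215. 214.] near [238. 237. 231. 215. 200. 196. 196.]
   322 [104. 104. 203. 237. 240. 237. 226. 204. 190. 188. 188. 188.] near [225. 223. 215. 202. 196. 195. 196.]
7 tray near edge slope 0.20 deg, at -150.2: 455.1 (rms 0.32 n52)
   316 [118. 119. 123. 123. 128. 198. 221. 244. 250. 232. 175. 154.] near [169. 230. 249. 244. 235. 195. 172.]
   320 [123. 126. 137. 201. 234. 239. 237. 248. 251. 250. 250. 250.] near [253. 253. 252. 248. 229. 205. 196.]
   321 [133. 121. 142. 214. 238. 238. 229. 215. 213. 214. 215. 215.] near [238. 237. 231. 220. 207. 197. 196.]
   322 [124. 105. 141. 218. 239. 240. 227. 189. 176. 187. 188. 188.] near [224. 223. 216. 203. 197. 196. 196.]
```

The plate's near edge has started brightening at row 213, so contact has begun. I'll push on to the stop.

Call:
{"api": "drive_tool", "payload": {
  "steps": [
    [0.0005, 0, 0.0002, 0, 0.01],
    [0, 0, 0, 0, 0.01],
    [0, 0, 0, 0, 0.01]
  ]
}}

```text
clock: 16.0
position: [606.9, -153.5, 47.1]
ee_rot: [0.0, 1.0, -0.0, 0.0]
contact_force: [1.1, -0.1, -0.7]
gripper_width: 22.8
```

Call:
{"api": "drive_tool", "payload": {
  "steps": [
    [0.0005, 0, 0, 0, 0.01],
    [0, 0, 0, 0, 0.01],
    [0, 0, 0, 0, 0.01]
  ]
}}

```text
clock: 16.3
position: [606.7, -153.6, 47.2]
ee_rot: [0.0, 1.0, -0.0, 0.001]
contact_force: [1.4, 0.1, -0.0]
gripper_width: 22.6
```

Call:
{"api": "drive_tool", "payload": {
  "steps": [
    [0.0005, 0, 0, 0, 0.01],
    [0, 0, 0, 0, 0.01],
    [0, 0, 0, 0, 0.01]
  ]
}}

```text
clock: 16.6
position: [606.2, -153.6, 47.2]
ee_rot: [0.0, 1.0, -0.0, 0.001]
contact_force: [2.4, -1.0, -0.2]
gripper_width: 22.6
```

```bash
python3 look.py 8
python3 - <<'E'
from meas import *
for k in "678":
    it=np.load(f"top{k}.npz")["im"]
    print(k,"tray near edge",fit(edge_rows("top",it,range(276,328),222,236,110,14,False)[0],0))
    for c in(316,320,322): print("  ",c, it[182:194,c].mean(1).round(),'near',it[210:217,c].mean(1).round())
E
```

```text
t 16.6 pos [ 606.17 -153.58   47.16] yang 89.97 z [ 0. -0. -1.] F [ 2.38 -0.98 -0.22] M [-0.2  -1.04 -0.05] w 22.6 j [ 0.01  0.59 -0.22  0.   -0.76 -1.58]
t 16.7 pos [ 606.08 -153.55   47.15] yang 89.98 z [ 0. -0. -1.] F [ 3.41 -0.6  -1.22] M [-0.31 -1.13 -0.04] w 22.4 j [ 0.01  0.59 -0.22  0.   -0.76 -1.58]
6 tray near edge slope 0.20 deg, at -150.2: 455.1 (rms 0.32 n52)
   316 [115. 123. 123. 127. 167. 202. 216. 243. 247. 219. 167. 156.] near [170. 232. 249. 226. 216. 192. 172.]
   320 [127. 129. 177. 227. 239. 238. 229. 243. 250. 250. 250. 250.] near [253. 253. 252. 240. 213. 202. 197.]
   322 [104. 104. 203. 237. 240. 237. 226. 204. 190. 188. 188. 188.] near [225. 223. 215. 202. 196. 195. 196.]
7 tray near edge slope 0.20 deg, at -150.2: 455.1 (rms 0.32 n52)
   316 [118. 119. 123. 123. 128. 198. 221. 244. 250. 232. 175. 154.] near [169. 230. 249. 244. 235. 195. 172.]
   320 [123. 126. 137. 201. 234. 239. 237. 248. 251. 250. 250. 250.] near [253. 253. 252. 248. 229. 205. 196.]
   322 [124. 105. 141. 218. 239. 240. 227. 189. 176. 187. 188. 188.] near [224. 223. 216. 203. 197. 196. 196.]
8 tray near edge slope -0.00 deg, at -150.2: 454.7 (rms 0.28 n52)
   316 [123. 117. 122. 124. 124. 130. 193. 246. 251. 236. 184. 155.] near [158. 189. 244. 253. 249. 211. 182.]
   320 [128. 129. 130. 176. 226. 239. 237. 243. 249. 250. 250. 250.] near [253. 253. 253. 253. 243. 210. 196.]
   322 [133. 108. 114. 208. 238. 240. 229. 184. 173. 187. 189. 188.] near [224. 224. 221. 208. 199. 195. 195.]
```

View pics/top8.png

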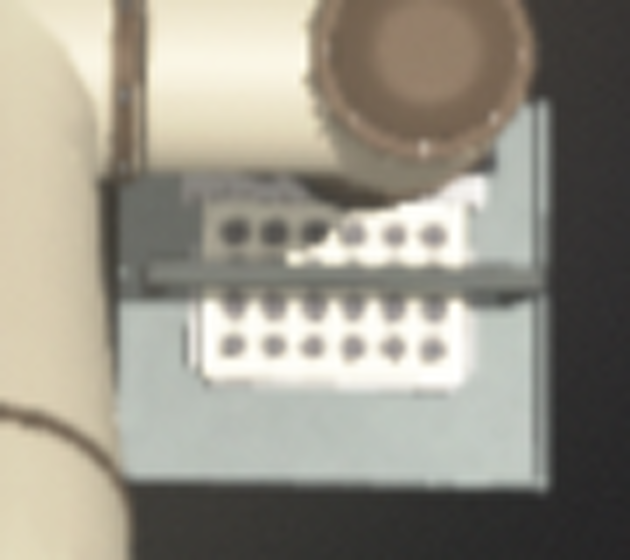

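View pics/side8.png

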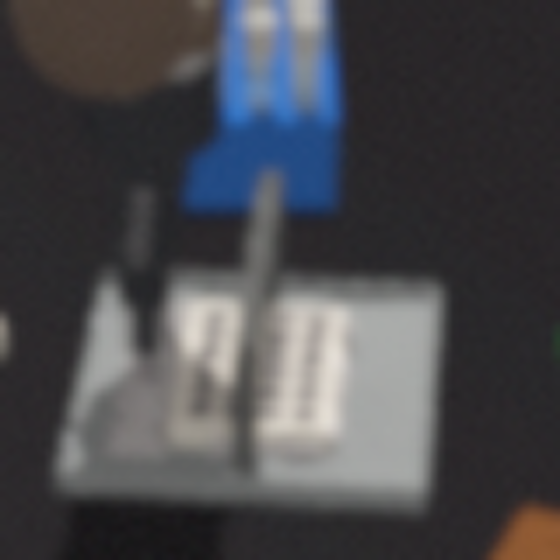

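Fx has risen to 3.4 N, the plate has shifted to its stop and the tray edge moved about 0.4 mm, so the ruler is bearing on the plate. Now I'll press it flat, ease off and release.

Call:
{"api": "drive_tool", "payload": {
  "steps": [
    [-0.0003, 0, 0.0005, 0, 0.01],
    [0, 0, 0.0004, 0, 0.01],
    [0, 0, 0, 0, 0.01],
    [0, 0, 0, 0, 0.01]
  ]
}}

```text
clock: 17.1
position: [606.2, -153.5, 46.7]
ee_rot: [0.0, 1.0, -0.0, 0.0]
contact_force: [2.1, 0.2, 4.4]
gripper_width: 22.8
```

```bash
python3 -c "
from st import *
st()"
```

```text
t 17.1 pos [ 606.22 -153.49   46.69] yang 89.98 z [ 0. -0. -1.] F [2.1 0.2 4.4] M [ 0.02 -0.71 -0.05] w 22.8 j [ 0.01  0.59 -0.22  0.   -0.76 -1.58]
```

Call:
{"api": "drive_tool", "payload": {
  "steps": [
    [0, 0, 0, 0, 0.026],
    [0, 0, 0, 0, 0.03],
    [0, 0, 0, 0, 0.04],
    [0, 0, 0, 0, 0.05],
    [0, 0, 0, 0, 0.05],
    [0, 0, 0, 0, 0.05],
    [0, 0, -0.005, 0, 0.05],
    [0, 0, -0.01, 0, 0.05],
    [0, 0, -0.02, 0, 0.05],
    [0, 0, -0.03, 0, 0.05],
    [0, 0, -0.03, 0, 0.05],
    [0, 0, -0.03, 0, 0.085],
    [0, 0, -0.02, 0, 0.085],
    [0, 0, 0, 0, 0.085]
  ]
}}

```text
clock: 18.5
position: [607.9, -153.8, 196.1]
ee_rot: [0.0, 1.0, -0.001, 0.005]
contact_force: [0.0, -0.4, 0.2]
gripper_width: 84.8
```

Call:
{"api": "drive_tool", "payload": {
  "steps": [
    [0, 0.02, 0, 0, 0.085],
    [0, 0.04, 0, 0, 0.085],
    [0, 0.05, 0, 0, 0.085],
    [0, 0.05, 0, 0, 0.085],
    [0, 0.05, 0, 0, 0.085],
    [0, 0, 0, 0, 0.085],
    [0, 0, 0, 0, 0.085]
  ]
}}

```text
clock: 19.2
position: [605.4, 57.8, 190.5]
ee_rot: [-0.001, 1.0, -0.0, -0.001]
contact_force: [-0.1, 0.4, -0.2]
gripper_width: 84.9
```

```bash
python3 look.py 9
```

```text
t 19.2 pos [605.43  57.82 190.49] yang 90.11 z [-0. -0. -1.] F [-0.07  0.44 -0.19] M [-0.03  0.    0.01] w 84.9 j [ 0.36  0.4  -0.12 -0.   -1.05 -1.93]
t 19.3 pos [605.61  55.9  190.58] yang 89.93 z [-0. -0. -1.] F [0.78 0.65 0.46] M [-0.04 -0.01  0.01] w 85.0 j [ 0.36  0.4  -0.12 -0.   -1.05 -1.93]
```

View pics/top9.png

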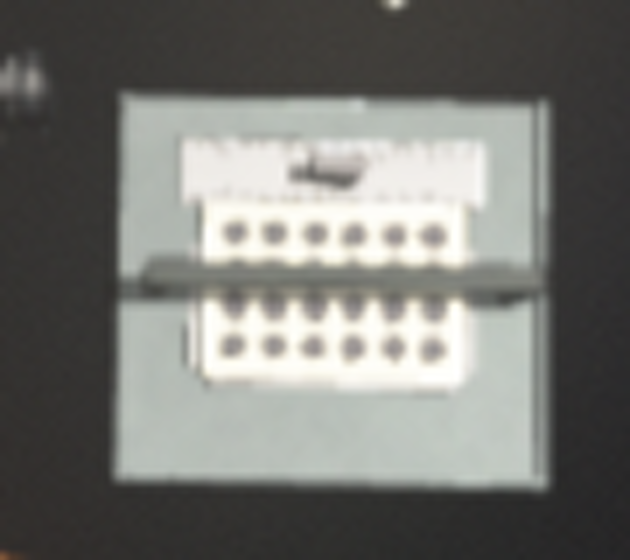

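View pics/side9.png

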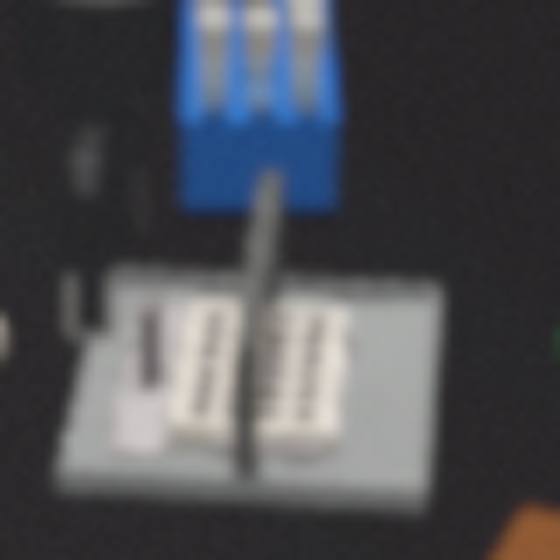

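The top view shows the ruler flat against the plate's far edge (about row 200 of the crop), ends 182–487 vs plate 205–465: flush, parallel, centred. Now the handle.

Call:
{"api": "drive_tool", "payload": {
  "steps": [
    [0.005, -0.02, 0, 0, 0.06],
    [0.01, -0.04, 0, -5, 0.06]
  ]
}}

```text
clock: 19.5
position: [591.0, -4.4, 190.7]
ee_rot: [-0.045, 0.999, -0.0, 0.0]
contact_force: [-0.0, -1.5, 0.0]
gripper_width: 60.1
```

```bash
python3 -c "
from st import *
st();togo([547.5,-153,190])"
```

```text
t 19.5 pos [591.02  -4.42 190.72] yang 95.17 z [ 0. -0. -1.] F [-0.03 -1.48  0.01] M [-0.07 -0.04  0.03] w 60.1 j [ 0.27  0.38 -0.16  0.   -1.03 -1.75]
tool shift mm [  56.72 -144.05    0.72]
```

Call:
{"api": "drive_tool", "payload": {
  "steps": [
    [0.015, -0.038, 0, 0, 0.06],
    [0.015, -0.038, 0, 0, 0.06],
    [0.015, -0.038, 0, 0, 0.06],
    [0.012, -0.03, 0, 0, 0.06],
    [0, 0, 0, -6, 0.06],
    [0, 0, 0, -8, 0.06],
    [0, 0, 0, -8, 0.06],
    [0, 0, 0, -8, 0.06],
    [0, 0, 0, -8, 0.06],
    [0, 0, 0, -8, 0.06],
    [0, 0, 0, -8, 0.06],
    [0, 0, 0, -8, 0.06],
    [0, 0, 0, -8, 0.06],
    [0, 0, 0, -8, 0.06],
    [0, 0, 0, -7, 0.06],
    [0, 0, 0, 0, 0.06],
    [0, 0, 0, 0, 0.06]
  ]
}}

```text
clock: 21.2
position: [545.9, -153.3, 191.0]
ee_rot: [-0.705, 0.709, 0.0, -0.0]
contact_force: [-0.0, -0.8, -0.0]
gripper_width: 60.1
```

```bash
python3 -c "
from st import *
st();togo([547.5,-153,130])"
```

```text
t 21.2 pos [ 545.86 -153.31  191.02] yang 179.69 z [-0.  0. -1.] F [-0.   -0.81 -0.01] M [-0.1  -0.01 -0.02] w 60.1 j [ 0.01  0.34 -0.22 -0.   -1.01 -0.02]
tool shift mm [-0.32 -1.66 61.02]
```

Now down to z≈115, then a side look at the fingers against the bar.

Call:
{"api": "drive_tool", "payload": {
  "steps": [
    [0, -0.0015, 0.02, 0, 0.06],
    [0, 0, 0.03, 0, 0.06],
    [0, 0, 0.02, 0, 0.06],
    [0, 0, 0.01, 0, 0.06],
    [0, 0, 0, 0, 0.06],
    [0, 0, 0, 0, 0.06]
  ]
}}

```text
clock: 21.8
position: [548.7, -152.2, 111.8]
ee_rot: [-0.707, 0.708, -0.001, 0.0]
contact_force: [0.4, -0.5, 0.1]
gripper_width: 60.0
```

```bash
python3 look.py 10
python3 - <<'E'
from st import *
s,r=st();p=s["position"]
P=cloud("side",np.load("side10.npz")["d"])
near=(abs(P[...,0]-p[0])<70)&(abs(P[...,1]-p[1])<100)
for lo,hi in((75,95),(98,112),(112,130)):
    q=P[near&(P[...,2]>lo)&(P[...,2]<hi)]
    for a in range(-240,-60,20):
        k=q[(q[:,1]>=a)&(q[:,1]<a+20)]
        if len(k)>1:print(lo,a,len(k),np.sort(k[:,0]).round())
E
```

```text
t 21.8 pos [ 548.7  -152.25  111.83] yang 179.93 z [ 0. -0. -1.] F [ 0.36 -0.49  0.08] M [-0.01 -0.06 -0.05] w 60.0 j [ 0.01  0.43 -0.31  0.   -0.83 -0.02]
t 21.9 pos [ 549.02 -152.06  112.35] yang 179.95 z [ 0. -0. -1.] F [ 0.47 -0.24  0.33] M [-0.05  0.03  0.  ] w 60.5 j [ 0.01  0.43 -0.31  0.   -0.83 -0.02]
t 21.9 pos [ 549.02 -152.06  112.35] yang 179.95 z [ 0. -0. -1.] F [ 0.47 -0.24  0.33] M [-0.05  0.03  0.  ] w 60.5 j [ 0.01  0.43 -0.31  0.   -0.83 -0.02]
75 -240 10 [538. 538. 538. 539. 542. 542. 546. 546. 546. 549.]
75 -220 9 [540. 541. 541. 544. 545. 545. 548. 548. 549.]
75 -200 10 [538. 538. 539. 542. 542. 543. 546. 546. 547. 550.]
75 -180 9 [538. 538. 541. 541. 542. 545. 545. 548. 549.]
75 -160 8 [539. 540. 543. 544. 544. 547. 547. 548.]
75 -140 12 [538. 538. 538. 539. 542. 542. 545. 545. 546. 549. 549. 549.]
75 -120 6 [540. 541. 541. 544. 547. 548.]
75 -100 11 [539. 539. 539. 540. 542. 542. 543. 546. 546. 547. 550.]
75 -80 12 [538. 540. 541. 541. 542. 544. 544. 545. 548. 548. 549. 549.]
98 -160 15 [503. 503. 507. 507. 510. 514. 514. 515. 515. 576. 576. 580. 584. 584. 588.]
98 -140 2 [510. 579.]
112 -160 28 [503. 504. 504. 507. 507. 507. 510. 511. 511. 511. 514. 515. 515. 576. 576. 577. 577. 580. 580. 580. 580. 584. 584. 584. 584. 588. 588. 588.]
112 -140 4 [503. 507. 576. 587.]
```

View pics/side10.png

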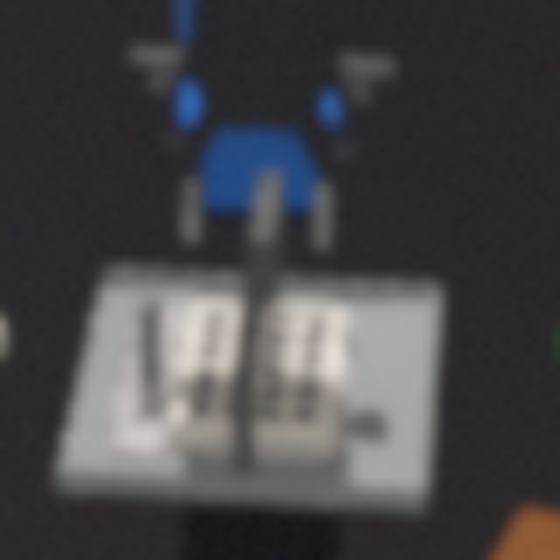

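The fingers (crop columns 190 and 322) straddle the bar (about column 262) with only a ~1.5 mm offset. I'll correct that, go down and close slowly.

Call:
{"api": "drive_tool", "payload": {
  "steps": [
    [0.0005, 0.0013, 0.008, 0, 0.06],
    [0, 0, 0.012, 0, 0.06],
    [0, 0, 0.009, 0, 0.06],
    [0, 0, 0, 0, 0.06],
    [0, 0, 0, 0, 0.04],
    [0, 0, 0, 0, 0.026],
    [0, 0, 0, 0, 0.022],
    [0, 0, 0, 0, 0.018],
    [0, 0, 0, 0, 0.016],
    [0, 0, 0, 0, 0.016]
  ]
}}

```text
clock: 22.9
position: [546.9, -152.4, 82.2]
ee_rot: [-0.707, 0.707, -0.0, 0.0]
contact_force: [-0.5, -0.3, 0.8]
gripper_width: 15.6
```

```bash
python3 -c "
from st import *
st()"
```

```text
t 22.9 pos [ 546.88 -152.39   82.16] yang 179.97 z [ 0.  0. -1.] F [-0.5  -0.32  0.78] M [-0.02  0.01 -0.04] w 15.6 j [ 0.01  0.46 -0.34 -0.   -0.76 -0.01]
```

Call:
{"api": "drive_tool", "payload": {
  "steps": [
    [0, 0, 0, 0, 0.012],
    [0, 0, 0, 0, 0.008],
    [0, 0, 0, 0, 0.004],
    [0, 0, 0, 0, 0],
    [0, 0, 0, 0, 0],
    [0, 0, 0, 0, 0]
  ]
}}

```text
clock: 23.5
position: [547.8, -152.4, 82.5]
ee_rot: [-0.707, 0.707, -0.001, 0.001]
contact_force: [3.7, -0.4, 2.5]
gripper_width: 10.9
```

```bash
python3 look.py 11
```

```text
t 23.5 pos [ 547.75 -152.39   82.52] yang 179.98 z [ 0. -0. -1.] F [ 3.72 -0.37  2.48] M [ 0.04 -0.86 -0.06] w 10.9 j [ 0.01  0.46 -0.34  0.   -0.76 -0.01]
t 23.6 pos [ 547.72 -152.38   82.51] yang 179.98 z [ 0. -0. -1.] F [2.49 0.52 3.33] M [ 0.1  -0.97 -0.04] w 10.7 j [ 0.01  0.46 -0.34  0.   -0.76 -0.01]
```

View pics/side11.png

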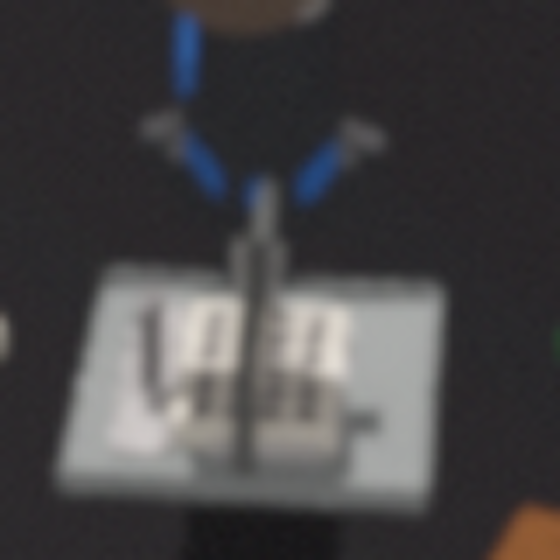

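Bar gripped (opening about 11 mm), ruler and plate undisturbed. First a gentle small lift.

Call:
{"api": "drive_tool", "payload": {
  "steps": [
    [0, 0, -0.001, 0, 0],
    [0, 0, -0.002, 0, 0],
    [0, 0, -0.003, 0, 0],
    [0, 0, -0.004, 0, 0],
    [0, 0, -0.004, 0, 0],
    [0, 0, -0.003, 0, 0],
    [0, 0, -0.002, 0, 0],
    [0, 0, -0.001, 0, 0],
    [0, 0, 0, 0, 0],
    [0, 0, 0, 0, 0]
  ]
}}

```text
clock: 24.6
position: [546.6, -152.3, 101.9]
ee_rot: [-0.707, 0.707, 0.0, -0.0]
contact_force: [-0.3, 0.2, -7.5]
gripper_width: 11.0
```

```bash
python3 look.py 12
```

```text
t 24.6 pos [ 546.65 -152.35  101.89] yang 179.96 z [-0.  0. -1.] F [-0.26  0.22 -7.53] M [ 0.01 -0.    0.04] w 11.0 j [ 0.01  0.44 -0.32 -0.   -0.81 -0.01]
t 24.7 pos [ 546.69 -152.38  101.83] yang 179.96 z [-0.  0. -1.] F [-0.37  0.06 -6.27] M [ 0.05 -0.05  0.03] w 11.0 j [ 0.01  0.44 -0.32 -0.   -0.81 -0.01]
```

View pics/side12.png

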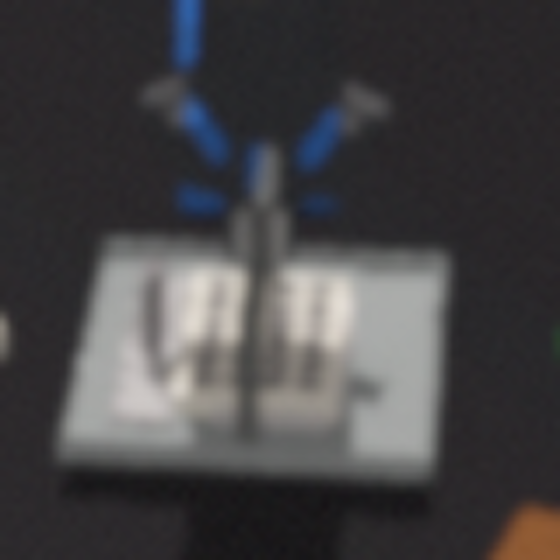

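The tray hangs level with all 7 N carried, moments near zero, ruler and plate in place. Continuing to about 150 mm up.

Call:
{"api": "drive_tool", "payload": {
  "steps": [
    [0, 0, -0.002, 0, 0],
    [0, 0, -0.004, 0, 0],
    [0, 0, -0.007, 0, 0],
    [0, 0, -0.01, 0, 0],
    [0, 0, -0.012, 0, 0],
    [0, 0, -0.013, 0, 0],
    [0, 0, -0.013, 0, 0],
    [0, 0, -0.013, 0, 0],
    [0, 0, -0.013, 0, 0],
    [0, 0, -0.013, 0, 0],
    [0, 0, -0.012, 0, 0],
    [0, 0, -0.009, 0, 0],
    [0, 0, -0.006, 0, 0],
    [0, 0, -0.003, 0, 0],
    [0, 0, -0.001, 0, 0],
    [0, 0, 0, 0, 0],
    [0, 0, 0, 0, 0],
    [0, 0, 0, 0, 0],
    [0, 0, 0, 0, 0],
    [0, 0, 0, 0, 0]
  ]
}}

```text
clock: 26.7
position: [546.8, -152.4, 232.9]
ee_rot: [-0.707, 0.707, 0.0, -0.0]
contact_force: [0.1, -1.2, -6.5]
gripper_width: 11.1
```

Run:
```python
from st import *
import cv2
s,r=st();print(s["joint_vel"])
a,d=arm.get_image("side");b,_=arm.get_image("top")
cv2.imwrite("pics/fin_side.png",a)
cv2.imwrite("pics/fin_crop.png",cv2.resize(a[90:190,215:305],None,fx=6,fy=6,interpolation=cv2.INTER_CUBIC))
cv2.imwrite("pics/fin_top.png",b)
P=cloud("side",d);p=s["position"]
q=P[(abs(P[...,0]-p[0])<100)&(abs(P[...,1]-p[1])<100)&(P[...,2]>p[2]-90)&(P[...,2]<p[2]-66)]
print(len(q),q.min(0),np.c_[q[:,:2]-p[:2],np.ones(len(q))].shape)
# floor plane: points off plate/ruler (tray -x side), tilt
k=q[(q[:,0]<p[0]-55)]
c,*_=np.linalg.lstsq(np.c_[k[:,:2]-p[:2],np.ones(len(k))],k[:,2],rcond=None)
print("floor -x side: tilt deg",np.degrees(c[:2]),"height",c[2],k[:,2].mean())
st()
```

```text
t 26.7 pos [ 546.79 -152.39  232.86] yang 179.96 z [-0.  0. -1.] F [ 0.13 -1.18 -6.46] M [-0.01  0.04  0.03] w 11.1 j [ 0.01  0.3  -0.16 -0.   -1.11 -0.01]
[ 0. -0.  0.  0.  0. -0.]
808 [ 447.69 -252.05  148.13] (808, 3)
floor -x side: tilt deg [-2.89 -0.14] height 153.51204381102178 157.37970590522795
t 26.8 pos [ 546.82 -152.38  232.93] yang 179.97 z [-0.  0. -1.] F [ 0.22  0.06 -6.82] M [ 0.03  0.05 -0.03] w 10.8 j [ 0.01  0.3  -0.16 -0.   -1.11 -0.01]
```

View pics/fin_crop.png

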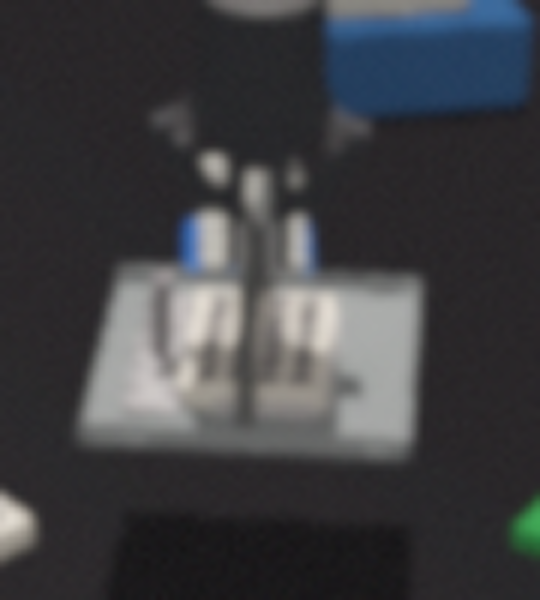

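View pics/fin_top.png

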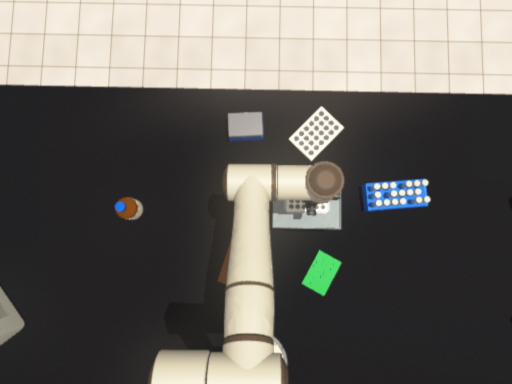

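The final side view shows the tray high and apparently level, with the ruler (crop about (155,360)) against the plate. The tilt fit included the rim, so I'll recheck it against the same measurement on the bench.

Run:
```python
from st import *
s,r=st();p=s["position"]
_,d=arm.get_image("side")
def tilt(d,zb,name):
    P=cloud("side",d);X=P[...,0]-544;Y=P[...,1]+152;Z=P[...,2]-zb
    A=P[(X>-84)&(X<-58)&(abs(Y)<85)&(abs(Z-5)<14)]
    B=P[(X>79)&(X<90)&(abs(Y)<85)&(abs(Z-5)<14)]
    R=P[(X>-35)&(X<-14)&(Y>-60)&(Y<60)&(abs(Z-19)<14)]
    q=np.r_[A,B];c,*_=np.linalg.lstsq(np.c_[q[:,0]-544,q[:,1]+152,np.ones(len(q))],q[:,2],rcond=None)
    print(name,len(A),len(B),A[:,2].mean(),B[:,2].mean(),"tilt deg x,y",np.degrees(c[:2]))
tilt(np.load("side9.npz")["d"],0,"bench");tilt(np.load("side12.npz")["d"],20,"20mm");tilt(d,151,"up")
```

```text
t 26.8 pos [ 546.82 -152.38  232.93] yang 179.97 z [-0.  0. -1.] F [ 0.22  0.06 -6.82] M [ 0.03  0.05 -0.03] w 10.8 j [ 0.01  0.3  -0.16 -0.   -1.11 -0.01]
bench 159 58 6.627418645481703 6.003936359703573 tilt deg x,y [-0.24 -0.27]
20mm 161 68 26.28950185661509 25.753108597286968 tilt deg x,y [-0.2   0.26]
up 156 63 156.7845611972142 156.6082342854159 tilt deg x,y [-0.06 -0.18]
```

Level to within 0.3° and 150 mm up. Handing in.

```bash
python3 -c "
from bench import arm
print(arm.job_done())"
```

```text
the job is handed in; nothing more can be done
None
```

The ruler is on the tray, flat and flush against the plate's open long side. The arm is holding the tray by its handle about 150 mm above the bench. I handed the job in at about 27 s of the 64 s allowed.

**Ruler:** I slid it along the tray floor until it touched the plate, which moved about 1.5 mm onto its stop; the tray shifted about 0.4 mm. After release, the pictures showed the ruler parallel to the plate, touching it and centred along it.

**Lift:** The last checks showed:
- the tray level to within 0.3°
- the arm at rest, carrying about 6.8 N with almost no twisting
- the handle bar firmly gripped
- plate and ruler in place in the side view

**Other objects:** The bottle, tip box and tube rack look unmoved in the final top view.

**Disagreements:**
- The two cameras differed by up to 8 mm in x. I settled this by comparing the fingers with the bar in the same picture, and by contact force.
- My first tilt estimate read 2.9°, but it wrongly included the tray's rim. Measuring the floor alone gave the 0.3° figure.
- In the final top view the arm hides the ruler, so the last check on the ruler is from the side camera only.

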